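# Ease the spring clip off a syringe pump's guide rod with a wedge

### The job

The pusher block of the syringe pump is to come off for cleaning: ease the spring clip off the end of the guide rod with the wedge tool, sliding its thin blade lightly along the top of the rod and under the clip until the clip springs up, then lift the clip away on the blade and tip it off the blade into the steel dish. Never touch the clip with the gripper itself; afterwards set the wedge tool down (do not drop it) on the bench clear of the dish, and leave the dish and everything else on the bench where it stands.

Things in the scene. Friction and masses are not known exactly. Their poses are not given: they have to be found in the camera images.
- groove (a point): Centre of the clip's groove in the guide rod, on the rod's axis, some 72 mm over the bench. Axes: z up, +y along the rod to the pusher block and housing, -y to the rod's free end, x level across. The guide rod is plain steel, 16 mm in diameter, the groove 12 mm and 22 mm wide. The full 16 mm rod goes on from both sides of it. The threaded lead screw (12 mm) runs beside it, axis at x = +60 mm.
- rod_end (a point): Middle of the free end of the guide rod, 27 mm beyond groove (at -y); axes as groove. Nothing stands beyond it above the bench; the pump's bed below the rods is 22 mm high and ends 8 mm further out.
- pump: Syringe pump, fixed: white housing 97 mm high with a syringe clamp on top (139 mm), from which the two level rods stick out over a dark bed. Origin on the bench, axes as groove; groove lies at x -30, y -130, z 72 mm, the housing at y = +20 to +170 mm, x within 70 mm, the bed at x within 52 mm.
- pusher (a joint): Travel of the pump's dark pusher block (138 mm high, astride both rods) away from the housing, in m, 0 to 0.012; stiff, no need to touch it. Its face towards the clip is 78 mm from groove at 0, 66 mm at 0.012.
- clip_top (a point): Middle of the underside of the clip's top strap. The clip is a steel saddle (22 mm across the rod, 19 along it, 22 high, 26 g) snapped over the groove; its sprung legs grip the rod below its middle. Axes as groove. Seated, this point is 12.5 mm over the rod's axis: a gap of 4.5 mm above the 16 mm rod, 15 mm wide between the legs, open along the rod. The clip has 1.5 mm of play along the groove.
- clip: The spring clip; origin 13 mm under clip_top. A taper pushed through the gap from the free end (up to some 20 N) lifts it; the groove stops it sliding along. With the nose 32 to 50 mm past groove its feet pass the rod's middle and it springs up 8 to 10 mm, loose astride the blade; its legs hook beneath the blade, so it lifts off with it and leaves only over the nose: carry it nose up, tip it off 35 to 60 degrees down.
- wedge_grip (a point): Centre of the wedge tool's handle: a dark block 56 mm long (x), 18 wide (y), 40 high (z), standing on the bench; grasp it across its width. Axes: +x to the blade's nose, z up. The level steel blade (8 mm wide, from x = 28 to the nose at 108 mm, flat underside; 2 mm thick at the nose, growing evenly to 12.5 mm at x = 66 mm) is clamped in a slot at a height that differs each time: see wedge.
- wedge: The wedge tool (90 g); origin under the handle's centre, axes as wedge_grip. The blade's flat underside lies 1 to 17 mm above this point's height, never the same and not measured: feel for it by bringing the blade down on the rod. The handle's underside may thus hang lower than the rod's top, so keep the handle off the rod's free end.
- dish_in (a point): Centre of the inner floor (3 mm above the bench) of the open steel parts dish: 110 mm (its x) by 90 mm (its y) outside, 22 mm high, walls 3 mm, loose, 250 g.
- vial: Amber sample vial with a white cap, 23 mm diameter, 48 mm high; origin under its centre. Leave alone.
- driver: Screwdriver with a blue handle, 170 mm long, lying on the bench along its x; leave alone.
- petri: Stack of three flat clear dishes, 90 mm diameter, 42 mm high; origin under its centre. Leave alone.
- timer: Grey bench timer, 62 x 62 mm, 20 mm high, with a dark screen; origin under its centre. Leave alone.
- bottle_a: White plastic bottle with a green cap, 58 mm diameter, 124 mm high; origin under its centre. Leave alone.

How it is judged:
By the outcome, as a careful person would: the job done as asked, in the order asked, and still so for the second after the job is handed in, with the robot touching nothing.
It also fails if it takes over 66 s, if anything falls off the work surface, if the arm or the gripper's body presses on something with over 40 N, if the wrist force passes 120 N, or if a joint passes its speed limit or range.

### The arm

A 7-joint arm with a two-finger parallel gripper is mounted at the origin on the work surface. World frame = base frame: x ahead of the robot, y to its left, z up, the work surface at z = 0. Lengths are in m, angles in rad, forces in N, time in s.
With the tool pointing down it reaches from about 0.425 to 0.875 m from the base axis. Payload 4.7 kg.
Tool frame: the origin (TCP) lies at the very end of the fingers, on their centre line; the grasp point (between the pads) lies behind it (ctrl.tcp_to_grasp is the y of the grasp point in the tool frame, in m); y points along the fingers, x is the direction in which the jaws open and shut, and the axes are right-handed (so a half turn about y gives the same grasp; the last joint's range is limited). The gripper opens to 87 mm and grips with 3 to 60 N. Pads are 19 mm wide; open, the fingers measure 117 mm over their backs; the gripper's body (75 mm by 190 mm) begins 51 mm behind the grasp point.
Start: joints at [1.197, 0.321, -0.07, 1.45, 0.023, 1.371, -0.057], TCP at [0.246, -0.602, 0.198] pointing down, gripper open.
Joint ranges: [-2.86, 2.86], [-0.3, 2.09], [-1.38, 1.24], [0.06, 2.45], [-1.56, 4.7], [0.09, 2.05], [-2.69, 2.69]. Speed limits (rad/s): [2.57, 2.57, 3.14, 3.14, 3.14, 3.14, 3.14].

### API

Orientations are given as a rotation vector (axis times angle).
In Python, from bench import ctrl, get_image, workorder gives the robot as it stands.
- The arm moves only by the tool drive_tool, never from a script. Its argument "increments" is text: rows parted by semicolons, each of 5 numbers parted by spaces: the shift along the tool's x, y, z in mm, then the turn about the tool's y in degrees, then the closure in counts, from 0 (fully open) to 255 (shut). In form: tx ty tz yaw fingers; .... A call has 1 to 20 rows; each row shifts and turns the commanded pose from where the row before left it, along the tool's axes as they then stand; what a row does not reach is not made up. A row lasts 1/8 s, in which the tool goes at most 62.5 mm and 10.7 degrees, less where a joint would pass 70% of its speed; a pose out of reach is approached as far as the arm can. A call is refused whole if a number of a shift passes 62.5 or a number of a turn 10.7, either way. A call with a gripper value outside its range is refused whole. The fingers move at their own pace and stop on an object; "squeeze" is the grip in N (left out, the last holds). Time passes only in rows, so rows that do not move let the fingers close. It gives the time, the measured TCP pose, the force and the opening at its end, in the units of the state.
- ctrl.get_state(): the state, without advancing time (a new reading comes with each control period).
- get_image(name): name is "side" or "top" or "wrist"; returns a dict with "img" (400x640x3 uint8, red, green, blue), "mtx" (3x3 intrinsics, pixels), "camera_from_world" (4x4, takes a point from world to camera coordinates). Camera axes: x right, y up, looking along -z (the intrinsics and any distortion apply to the point x, -y, -z); pixel columns grow to the right and rows downward; lengths in m; the calibration is good to about 2 mm. A picture is of the moment at which its call begins. There is no depth.
- workorder.close_job(): hands the job in, once; it reports no verdict.
The state is a dict: "time": time; "joint_positions": joint angles; "qd": joint speeds; "joint_torque": joint torques, N m; "position": TCP position; "tool_rot": TCP orientation; "ft_force": force on the tool from outside, world axes, zero at the start; "torque": the same for the moment, N m; "grip_width": opening from 0.0 (shut) to 1.0 (fully open).
Only numpy, scipy, OpenCV 4.12 (cv2) and the standard library are available. Lean on these libraries where they do the work, as an engineer would, in place of code of your own. Each camera call takes 0.05 s, during which the arm holds its last target.

## Working session

There is one attempt and no reset: what is moved stays moved. The work goes in short steps, Python scripts to look and compute and a tool call to move; the robot and the scene stay as the last step left them, time stands still between calls to the robot, and variables do not carry over. Pictures are saved under pics/ and viewed, and the job is handed in when it is done.

Besides the shell and the picture viewer there is one more tool, called in YAML: its name, and indented under it one key for each argument. drive_tool: Moves the arm, as the interface text tells. Its arguments: {"type":"object","properties":{"increments":{"type":"string"},"squeeze":{"type":"number"}},"required":["increments"]}

```bash
ls; mkdir -p pics; cat > h.py <<'E'
import numpy as np,cv2
from bench import ctrl,get_image,workorder
def snap(n,f):
    d=get_image(n); cv2.imwrite(f'pics/{f}.png',d['img'][:,:,::-1]); np.savez(f'pics/{f}.npz',m=d['mtx'],T=d['camera_from_world']); return d
def proj(f,P):
    z=np.load(f'pics/{f}.npz'); P=np.atleast_2d(P); c=(z['T']@np.c_[P,np.ones(len(P))].T).T
    p=np.c_[c[:,0],-c[:,1],-c[:,2]]@z['m'].T; return p[:,:2]/p[:,2:]
def ray(f,u,v):
    z=np.load(f'pics/{f}.npz'); d=np.linalg.inv(z['m'])@[u,v,1]; d=np.array([d[0],-d[1],-d[2]])
    R=z['T'][:3,:3]; return -R.T@z['T'][:3,3], R.T@d
def atz(f,u,v,h):
    o,d=ray(f,u,v); return o+d*(h-o[2])/d[2]
def tri(obs):
    A=np.zeros((3,3));b=np.zeros(3)
    for f,u,v in obs:
        o,d=ray(f,u,v); d=d/np.linalg.norm(d); M=np.eye(3)-np.outer(d,d); A+=M;b+=M@o
    return np.linalg.solve(A,b)
E
python3 - <<'E'
from h import *
np.set_printoptions(precision=4,suppress=True)
for n in ['side','top','wrist']:
    d=snap(n,n+'0'); print(n,d['mtx'].tolist(), {k:v for k,v in d.items() if k not in('img','mtx')})
print(ctrl.get_state()); print(ctrl.tcp_to_grasp, [a for a in dir(ctrl) if a[0]!='_'])
E
```

```text
pics
side [[513.9697779700423, 0.0, 315.13518343907504], [0.0, 513.9697779700423, 195.81741170435825], [0.0, 0.0, 1.0]] {'camera_from_world': array([[-0.7881, -0.6155,  0.0092,  0.4035],
       [ 0.3102, -0.384 ,  0.8697, -0.2859],
       [-0.5318,  0.6882,  0.4935, -0.9528],
       [ 0.    ,  0.    ,  0.    ,  1.    ]])}
top [[424.9489626564232, 0.0, 318.2395607651409], [0.0, 424.9489626564232, 206.05855803690613], [0.0, 0.0, 1.0]] {'camera_from_world': array([[ 0.0325, -0.9995,  0.0014, -0.091 ],
       [ 0.979 ,  0.0321,  0.2012, -0.5499],
       [-0.2011, -0.0052,  0.9795, -1.3108],
       [ 0.    ,  0.    ,  0.    ,  1.    ]])}
wrist [[290.7523097107898, 0.0, 317.33660765292325], [0.0, 290.7523097107898, 198.65726938941117], [0.0, 0.0, 1.0]] {'camera_from_world': array([[ 0.3782, -0.9257, -0.0027, -0.649 ],
       [ 0.8916,  0.365 , -0.268 ,  0.0323],
       [ 0.2491,  0.099 ,  0.9634, -0.3901],
       [ 0.    ,  0.    ,  0.    ,  1.    ]])}
{'time': 0.15, 'joint_positions': array([ 1.1971,  0.3217, -0.0701,  1.4514,  0.0226,  1.3708, -0.0569]), 'qd': array([ 0.    , -0.0026, -0.0015, -0.0047, -0.0001, -0.0001, -0.001 ]), 'joint_torque': array([  0.0002, -49.1795,  -0.4045, -31.2876,  -0.064 ,   0.0405,
         0.0001]), 'position': array([ 0.2456, -0.6014,  0.1969]), 'tool_rot': array([-1.3674,  0.9198, -0.9178]), 'ft_force': array([-0.6023,  0.064 ,  0.3222]), 'torque': array([-0.0024,  0.0626, -0.0015]), 'grip_width': 1.0027564458422842}
-0.0187 ['MotionError', 'get_state', 'tcp_to_grasp']
```

View pics/side0.png

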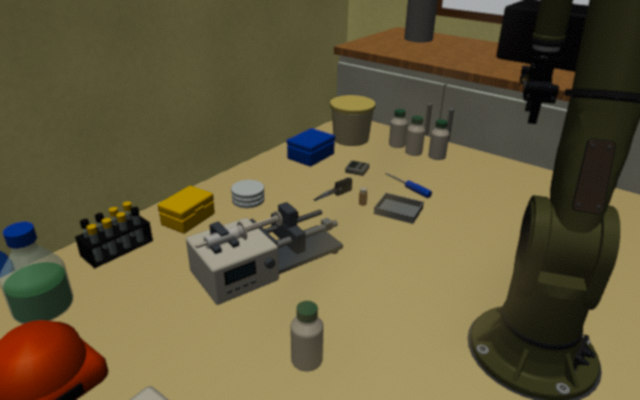

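View pics/top0.png

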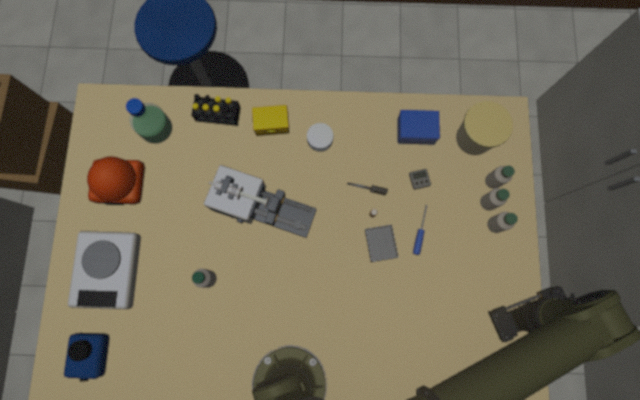

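View pics/wrist0.png

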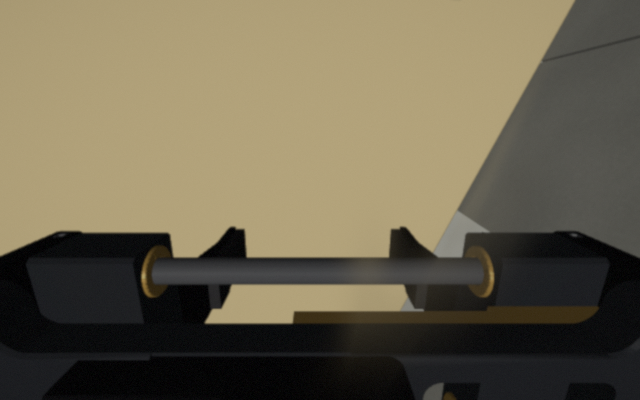

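```bash
python3 - <<'E'
import cv2,numpy as np
def crop(f,x0,y0,w,h,k,o):
    im=cv2.imread(f'pics/{f}.png')[y0:y0+h,x0:x0+w]; im=np.clip(im.astype(float)*1.8,0,255).astype('uint8')
    cv2.imwrite(f'pics/{o}.png',cv2.resize(im,None,fx=k,fy=k,interpolation=cv2.INTER_CUBIC))
crop('top0',200,150,130,100,6,'topA')
crop('top0',330,150,130,120,5,'topB')
crop('side0',180,180,180,130,4,'sideA')
crop('side0',300,140,140,90,5,'sideB')
E
```

```text
(no output)
```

View pics/topA.png

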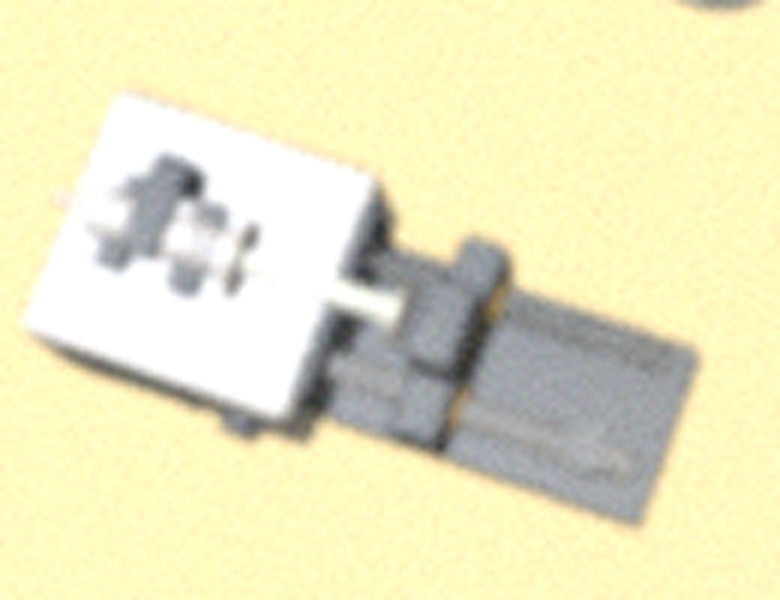

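View pics/topB.png

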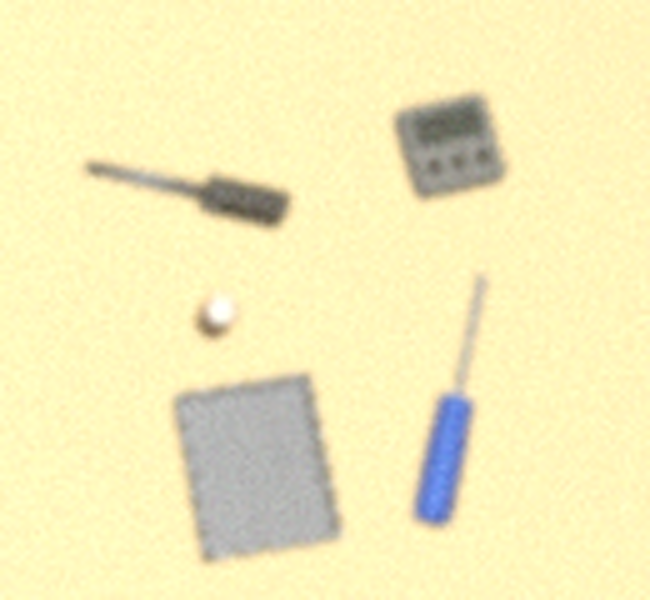

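View pics/sideA.png

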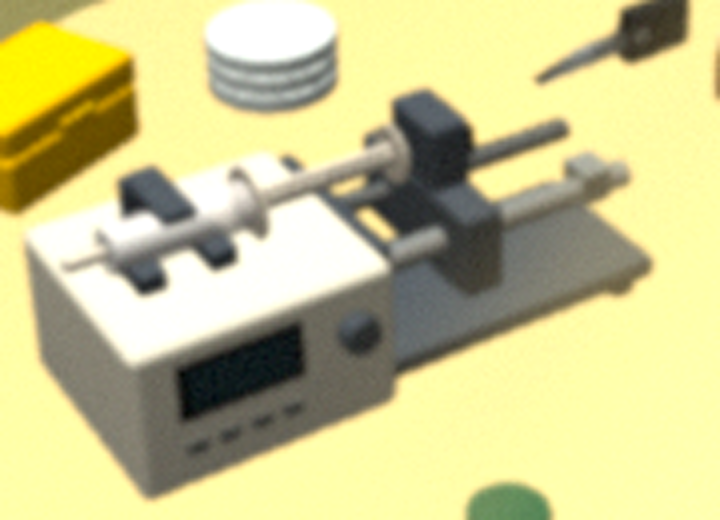

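View pics/sideB.png

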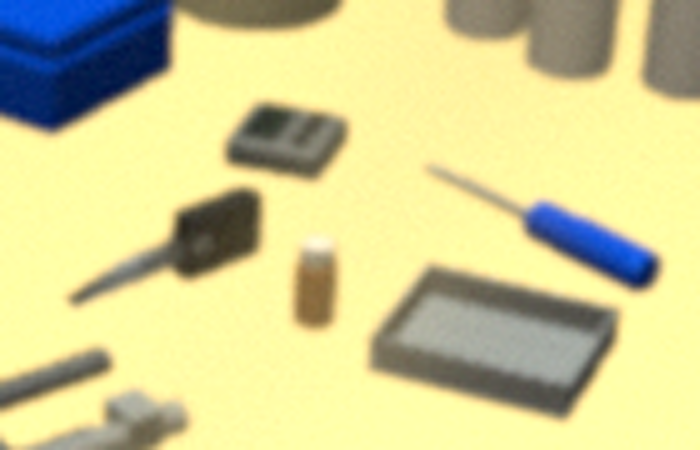

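```bash
python3 - <<'E'
from h import *
from scipy.spatial.transform import Rotation as R
np.set_printoptions(precision=4,suppress=True)
print(R.from_rotvec(ctrl.get_state()['tool_rot']).as_matrix())
T=lambda x,y,k,ox,oy:(ox+x/k-.4,oy+y/k-.4)
B=lambda x,y:T(x,y,5,330,150); A=lambda x,y:T(x,y,6,200,150)
def sh(n,p,h): print(n,atz('top0',*p,h))
for n,p,h in [('dishc TL',B(177,397),.022),('TR',B(308,374),.022),('BR',B(340,535),.022),('BL',B(206,558),.022),('nose',B(90,167),.01),('hfront',B(203,190),.02),('h tl',B(213,175),.04),('h tr',B(290,190),.04),('h br',B(280,225),.04),('h bl',B(203,208),.04),('vialcap',B(222,310),.048),('timer',B(450,145),.02),('driver',B(482,280),.01),('driver2',B(435,520),.01),
 ('bedR',A(697,355),.022),('bedBR',A(640,522),.022),('clip',A(608,462),.085),('rodend',A(632,460),.072),('houseTL',A(118,95),.097),('houseTR',A(380,178),.097),('houseBR',A(290,418),.097),('houseBL',A(28,330),.097)]: sh(n,p,h)
C=lambda x,y,:T(x,y,4,180,180); D=lambda x,y:T(x,y,5,300,140)
print('rodend tri',tri([('side0',*C(625,173)),('top0',*A(632,460))]))
print('nose tri',tri([('side0',*D(75,298)),('top0',*B(90,167))]))
E
```

```text
[[ 0.3782 -0.0006  0.9257]
 [-0.9257  0.0013  0.3782]
 [-0.0014 -1.     -0.0001]]
dishc TL [ 0.4882 -0.2278  0.022 ]
TR [ 0.5062 -0.3133  0.022 ]
BR [ 0.4019 -0.3337  0.022 ]
BL [ 0.3844 -0.2475  0.022 ]
nose [ 0.6444 -0.1689  0.01  ]
hfront [ 0.6284 -0.2439  0.02  ]
h tl [ 0.6337 -0.248   0.04  ]
h tr [ 0.6252 -0.2986  0.04  ]
h br [ 0.6014 -0.2921  0.04  ]
h bl [ 0.6112 -0.2416  0.04  ]
vialcap [ 0.5419 -0.2535  0.048 ]
timer [ 0.6649 -0.409   0.02  ]
driver [ 0.5754 -0.4312  0.01  ]
driver2 [ 0.4147 -0.3977  0.01  ]
bedR [ 0.5502 -0.065   0.022 ]
bedBR [ 0.457  -0.0373  0.022 ]
clip [ 0.4796 -0.0214  0.085 ]
rodend [ 0.4831 -0.0334  0.072 ]
houseTL [0.6656 0.2455 0.097 ]
houseTR [0.6248 0.1041 0.097 ]
houseBR [0.4953 0.143  0.097 ]
houseBL [0.5372 0.2822 0.097 ]
rodend tri [ 0.4813 -0.0344  0.07  ]
nose tri [ 0.6443 -0.1682  0.0138]
```

```bash
cat >> h.py <<'E'
from scipy.spatial.transform import Rotation as R
np.set_printoptions(precision=4,suppress=True)
def plan(p,ang=None):
    """increments in tool axes (mm) to bring TCP to world p; ang=world heading deg of tool z"""
    s=ctrl.get_state(); M=R.from_rotvec(s['tool_rot']).as_matrix()
    d=M.T@(np.array(p)-s['position'])*1000
    h=np.degrees(np.arctan2(M[1,2],M[0,2]))
    print('tool-frame shift',d.round(1),'heading z',round(h,2),'pos',s['position'],'t',round(s['time'],2), 'F',s['ft_force'].round(2),'T',s['torque'].round(3),'g',round(s['grip_width'],3))
    if ang is not None: print('yaw cmd',round(h-ang,2))
E
python3 - <<'E'
from h import *
z=np.load('pics/wrist0.npz');T=z['T'];C=-T[:3,:3].T@T[:3,3]
s=ctrl.get_state();M=R.from_rotvec(s['tool_rot']).as_matrix()
print('cam in tool',M.T@(C-s['position']),'view dir',M.T@(-T[2,:3]),'up',M.T@T[1,:3])
plan([0.617,-0.27,0.2],75)
E
```

```text
cam in tool [ 0.0002 -0.1858  0.0734] view dir [-0.0012  0.9634 -0.2679] up [-0.0003  0.2679  0.9634]
tool-frame shift [-166.3   -2.9  469.1] heading z 22.22 pos [ 0.2456 -0.6014  0.1969] t 0.15 F [-0.6   0.06  0.32] T [-0.002  0.063 -0.002] g 1.003
yaw cmd -52.78
```

drive_tool:
  increments: "-16.6 0 46.9 0 130;-16.6 0 46.9 0 130;-16.6 0 46.9 0 130;-16.6 0 46.9 0 130;-16.6 0 46.9 0 130;-16.6 0 46.9 0 130;-16.6 0 46.9 0 130;-16.6 0 46.9 0 130;-16.6 0 46.9 0 130;-16.6 0 46.9 0 130;0 0 0 -10.6 130;0 0 0 -10.6 130;0 0 0 -10.6 130;0 0 0 -10.6 130;0 0 0 -10.6 130;0 0 0 0 130"
  squeeze: 20

```text
time: 2.15
position: [0.6169, -0.2707, 0.1972]
tool_rot: [-1.561, 0.205, -0.204]
ft_force: [-0.2, 0.5, 0.3]
grip_width: 0.493
```

```bash
python3 - <<'E'
from h import *
snap('wrist','w1'); plan([0.617,-0.27,0.2],75)
im=cv2.imread('pics/w1.png'); cv2.imwrite('pics/w1b.png',np.clip(im.astype(float)*1.6,0,255).astype('uint8'))
E
```

```text
tool-frame shift [-0.2 -2.6  0.8] heading z 75.01 pos [ 0.617  -0.2708  0.1974] t 2.2 F [-0.91  0.07  0.29] T [-0.024 -0.111 -0.02 ] g 0.486
yaw cmd 0.01
```

View pics/w1b.png

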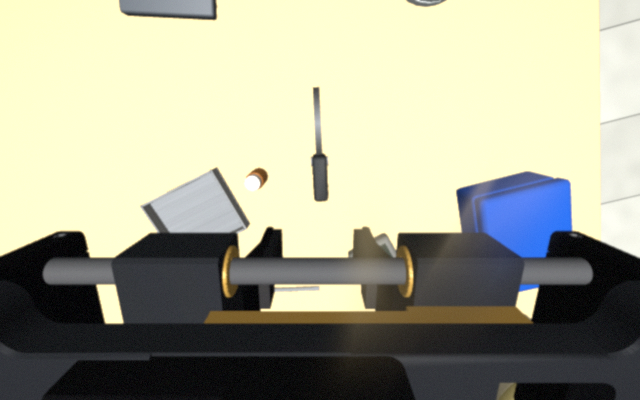

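```bash
python3 - <<'E'
import cv2,numpy as np
im=cv2.imread('pics/w1.png')[75:215,250:400]; im=np.clip(im.astype(float)*1.6,0,255).astype('uint8')
cv2.imwrite('pics/w1c.png',cv2.resize(im,None,fx=4,fy=4,interpolation=cv2.INTER_CUBIC))
E
```

```text
(no output)
```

View pics/w1c.png

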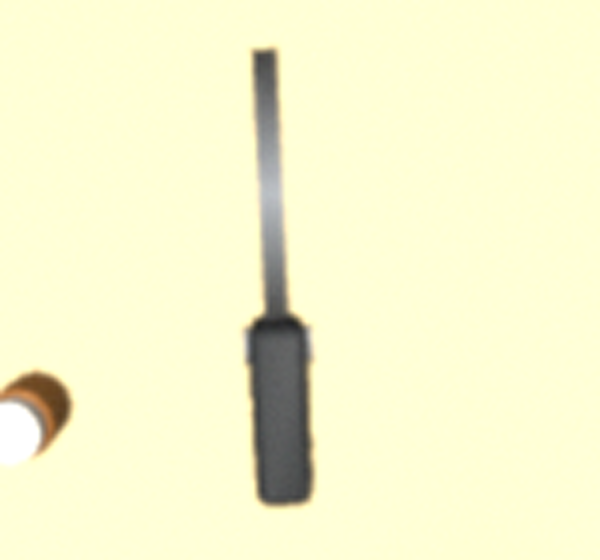

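```bash
python3 - <<'E'
from h import *
px=lambda x,y:(250+x/4-.4,75+y/4-.4)
f=atz('w1',*px(279,320),.04); r=atz('w1',*px(285,503),.04)
n=atz('w1',*px(264.5,50),.015); b=atz('w1',*px(277.5,318),.025)
print(f,r,np.linalg.norm(f-r),(f+r)/2); a=lambda p,q:np.degrees(np.arctan2((p-q)[1],(p-q)[0]))
print('ang handle',a(f,r),'nose',n,'ang blade',a(n[:2],b[:2]),'centre->nose',a(n[:2],((f+r)/2)[:2]),np.linalg.norm(n[:2]-((f+r)/2)[:2]))
for zb in (.003,.01,.018):print(zb,atz('w1',*px(264.5,50),zb), np.linalg.norm(atz('w1',*px(264.5,50),zb)[:2]-((f+r)/2)[:2]))
c=(f+r)/2
plan([c[0],c[1],.006],a(n[:2],c[:2]))
E
```

```text
[ 0.6273 -0.2406  0.04  ] [ 0.6148 -0.2951  0.04  ] 0.05592755626990354 [ 0.6211 -0.2678  0.04  ]
ang handle 77.09053647029431 nose [ 0.6429 -0.1652  0.015 ] ang blade 77.9891104464575 centre->nose 77.99045115665236 0.10492598468028877
0.003 [ 0.6431 -0.1641  0.003 ] 0.10608797329024577
0.01 [ 0.643  -0.1647  0.01  ] 0.10541014600802023
0.018 [ 0.6429 -0.1655  0.018 ] 0.10463548829598134
tool-frame shift [  3.3 191.4   3.9] heading z 75.01 pos [ 0.617  -0.2708  0.1974] t 2.2 F [-0.91  0.07  0.29] T [-0.024 -0.111 -0.02 ] g 0.486
yaw cmd -2.98
```

drive_tool:
  increments: "3.3 30 3.9 -2.8 130;0 40 0 0 130;0 40 0 0 130;0 40 0 0 130;0 30 0 0 130;0 11 0 0 130;0 0 0 0 130;0 0 0 0 130"

```text
time: 3.2
position: [0.6226, -0.2682, 0.0085]
tool_rot: [-1.565, 0.163, -0.167]
ft_force: [-0.9, -0.4, 0.6]
grip_width: 0.491
```

```bash
python3 - <<'E'
from h import *
snap('wrist','w2'); plan([0.6211,-0.2678,0.006],77.8)
im=cv2.imread('pics/w2.png'); cv2.imwrite('pics/w2b.png',np.clip(im.astype(float)*1.6,0,255).astype('uint8'))
E
```

```text
tool-frame shift [-1.6  2.6  0.1] heading z 77.99 pos [ 0.6227 -0.2682  0.0086] t 3.25 F [ 0.03 -0.6  -0.45] T [-0.029 -0.092 -0.014] g 0.485
yaw cmd 0.19
```

View pics/w2b.png

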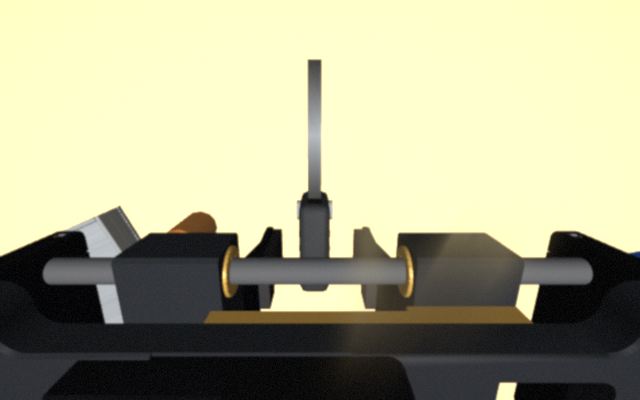

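drive_tool:
  increments: "-1.6 2.6 0 0 130;0 0 0 0 255;0 0 0 0 255;0 0 0 0 255;0 0 0 0 255;0 0 0 0 255;0 0 0 0 255"
  squeeze: 45

```text
time: 4.12
position: [0.6199, -0.2675, 0.0042]
tool_rot: [-1.565, 0.164, -0.164]
ft_force: [0.0, -0.3, 0.2]
grip_width: 0.204
```

```bash
python3 - <<'E'
from h import *
plan([0.6211,-0.2678,0.006],77.8)
E
```

```text
tool-frame shift [ 1.3 -1.8  0. ] heading z 78.02 pos [ 0.6199 -0.2675  0.0042] t 4.12 F [ 0.02 -0.32  0.17] T [-0.063 -0.098  0.04 ] g 0.204
yaw cmd 0.22
```

drive_tool:
  increments: "0 -20 0 0 255;0 -40 0 0 255;0 -40 0 0 255;0 -30 0 0 255;-20 0 0 0 255;-40 0 3 0 255;-45 0 3 0 255;-45 0 3 0 255;-30 0 3 4 255;-14 0 0 0 255;0 0 0 0 255;0 0 0 0 255"

```text
time: 5.62
position: [0.4341, -0.2147, 0.1347]
tool_rot: [-1.56, 0.217, -0.219]
ft_force: [-0.4, 0.3, -0.7]
grip_width: 0.197
```

```bash
cat > v.py <<'E'
from h import *
import sys
def bright(f,k=1.6,crop=None,sc=1,o=None):
    im=cv2.imread(f'pics/{f}.png')
    if crop: x,y,w,h=crop; im=im[y:y+h,x:x+w]
    im=np.clip(im.astype(float)*k,0,255).astype('uint8')
    cv2.imwrite(f'pics/{o or f+"b"}.png',cv2.resize(im,None,fx=sc,fy=sc,interpolation=cv2.INTER_CUBIC))
E
python3 - <<'E'
from v import *
snap('wrist','w3'); snap('side','s3'); bright('w3'); plan([0.441,-0.176,.1],73.9)
bright('s3',1.8,(200,100,200,150),4)
E
```

```text
tool-frame shift [-3.7 34.2 39. ] heading z 74.07 pos [ 0.4338 -0.2146  0.1342] t 5.72 F [-0.31  0.16 -0.62] T [-0.011 -0.063  0.051] g 0.201
yaw cmd 0.17
```

View pics/w3b.png

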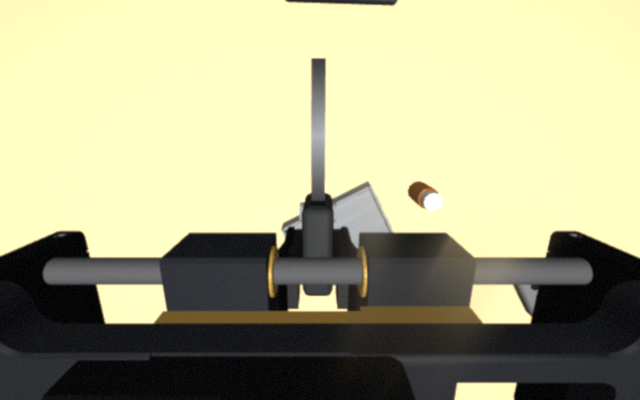

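View pics/s3b.png

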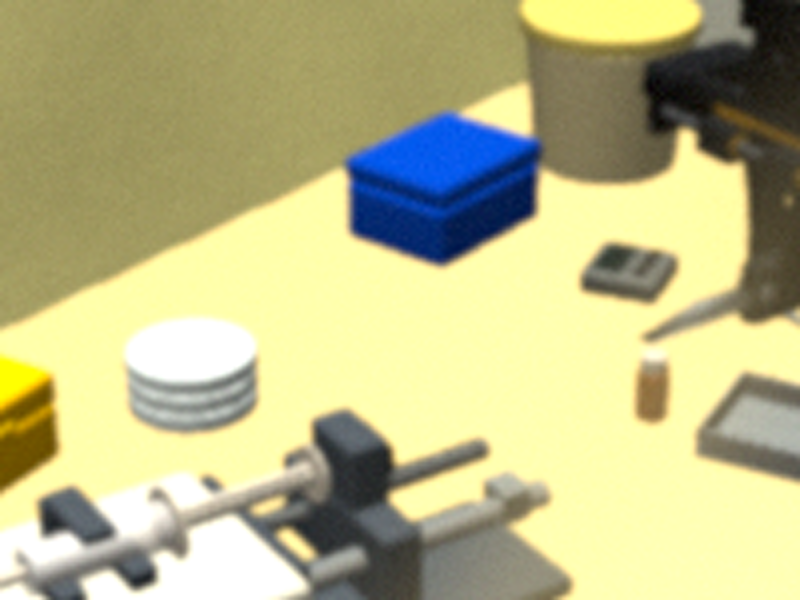

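drive_tool:
  increments: "20 0 30 0 255;15 0 50 0 255;0 0 0 0 255;0 0 0 0 255"

```text
time: 6.22
position: [0.4886, -0.1474, 0.1338]
tool_rot: [-1.56, 0.219, -0.218]
ft_force: [-0.6, -0.5, -2.0]
grip_width: 0.204
```

```bash

python3 - <<'E'
from v import *
snap('wrist','w4'); bright('w4'); plan([0.441,-0.176,.1],73.9)
bright('w4',1.6,(220,0,180,150),4,'w4c')
E
```

```text
tool-frame shift [-37.6  33.8 -39.8] heading z 73.98 pos [ 0.4882 -0.1481  0.1338] t 6.28 F [-0.56  0.58 -0.16] T [-0.017 -0.032  0.01 ] g 0.201
yaw cmd 0.08
```

View pics/w4b.png

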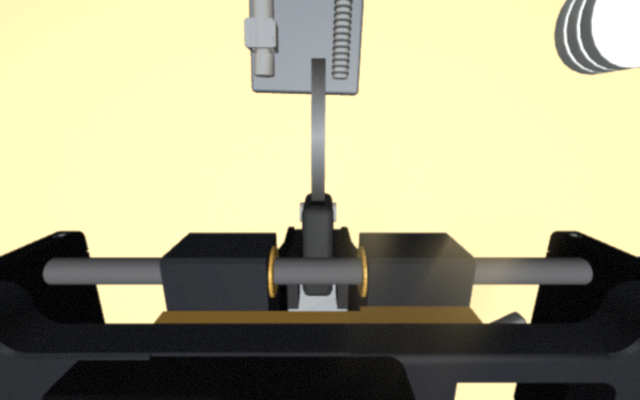

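View pics/w4c.png

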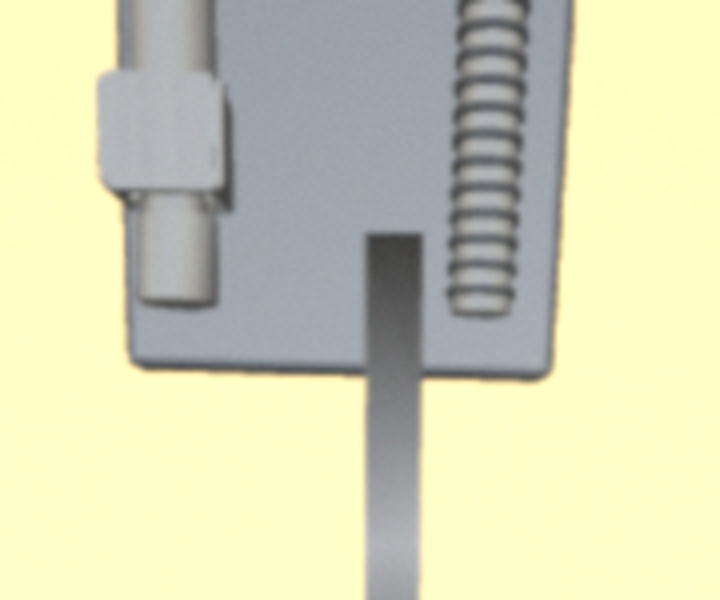

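```bash

python3 - <<'E'
from v import *
px=lambda x,y:(220+x/4-.4,y/4-.4)
s=ctrl.get_state(); M=R.from_rotvec(s['tool_rot']).as_matrix(); p=s['position']
tl=lambda P:M.T@(P-p)*1000
for z in (.070,.072,.074):
    a=atz('w4',*px(178.5,285),z); b=atz('w4',*px(172.5,10),z); e=atz('w4',*px(178.5,300),z)
    print(z,'rodend',e,tl(e),'dir',np.degrees(np.arctan2(*(b-a)[[1,0]])))
for y in (190,70): print('clip edge',tl(atz('w4',*px(162,y),.0865)))
print('clip sides',tl(atz('w4',*px(98,130),.086)),tl(atz('w4',*px(225,130),.086)))
for zz in (.137,.141,.145): print(zz,'nose',tl(atz('w4',*px(394,234),zz)),'blade base',tl(atz('w4',*px(393.5,590),zz+.008)))
# lead screw
a=atz('w4',*px(482,300),.072);b=atz('w4',*px(493,30),.072);print('screw',tl(a),tl(b),np.degrees(np.arctan2(*(b-a)[[1,0]])))
a=atz('w4',*px(135,360),.022);b=atz('w4',*px(550,372),.022);print('bed',tl(a),tl(b),np.linalg.norm(a-b),np.degrees(np.arctan2(*(b-a)[[1,0]]))+90)
E
```

```text
0.07 rodend [ 0.4772 -0.0333  0.07  ] [-42.211   63.7866 107.3077] dir 72.62987860268106
0.072 rodend [ 0.4774 -0.0337  0.072 ] [-41.8697  61.7864 107.0402] dir 72.62987860268106
0.074 rodend [ 0.4777 -0.034   0.074 ] [-41.5284  59.7862 106.7728] dir 72.629878602681
clip edge [-41.5224  47.2821 123.6626]
clip edge [-40.5396  47.2765 142.9697]
clip sides [-52.6387  47.7882 133.5483] [-29.7708  47.7705 133.5773]
0.137 nose [  0.6258  -3.2465 107.1989] blade base [  0.657  -11.2343  57.3373]
0.141 nose [  0.6209  -7.2464 106.4702] blade base [  0.6511 -15.2344  57.7168]
0.145 nose [  0.6159 -11.2462 105.7416] blade base [  0.6451 -19.2345  58.0964]
screw [ 18.1259  61.7399 107.128 ] [ 19.1237  61.7276 153.9502] 72.75663771580965
bed [-61.5063 111.8033 100.3085] [ 38.4674 111.7265  97.7416] 0.1000066961624437 72.50657161867943
```

```bash

python3 - <<'E'
from v import *
plan([0.4475,-0.1270,.095],72.6)
E
```

```text
tool-frame shift [-44.9  38.8   9.1] heading z 73.98 pos [ 0.4882 -0.1481  0.1338] t 6.28 F [-0.56  0.58 -0.16] T [-0.017 -0.032  0.01 ] g 0.201
yaw cmd 1.38
```

drive_tool:
  increments: "-15 10 3 0 255;-20 15 3 0 255;-10 14 3 1.4 255;0 0 0 0 255;0 0 0 0 255"

```text
time: 6.9
position: [0.4485, -0.1268, 0.0957]
tool_rot: [-1.558, 0.237, -0.24]
ft_force: [-0.0, 0.3, -0.5]
grip_width: 0.206
```

```bash

python3 - <<'E'
from v import *
snap('wrist','w5'); bright('w5',1.6,(220,0,180,150),4,'w5c'); snap('side','s5'); bright('s5',1.8,(240,160,150,110),5); plan([0.4475,-0.1270,.095],72.6)
E
```

```text
tool-frame shift [-1.   0.8 -0.6] heading z 72.6 pos [ 0.4487 -0.1267  0.0958] t 7.0 F [ 0.88  0.42 -0.49] T [-0.059 -0.038 -0.003] g 0.203
yaw cmd 0.0
```

View pics/w5c.png

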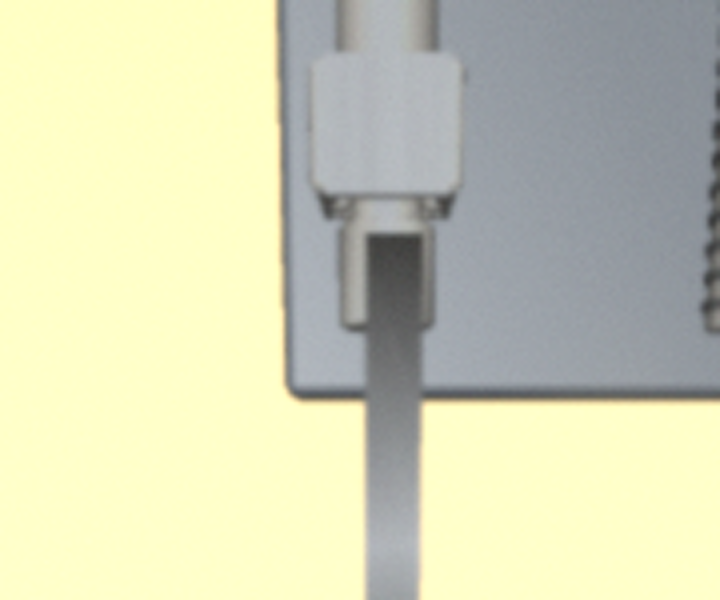

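View pics/s5b.png

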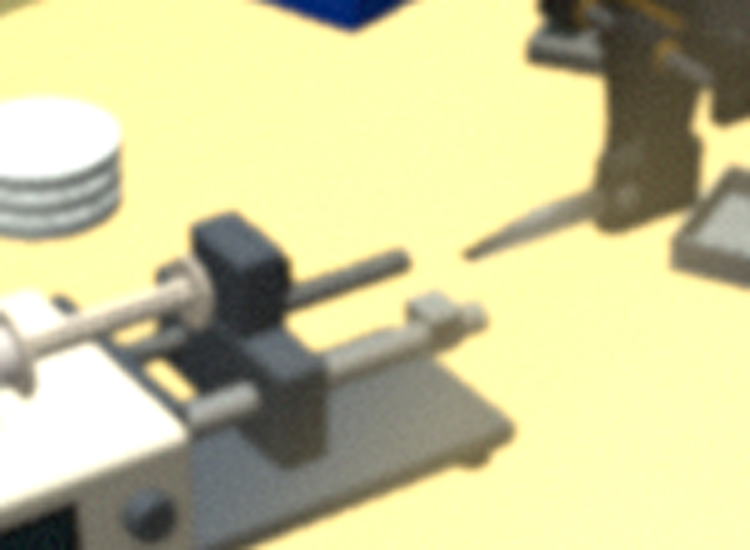

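```bash

python3 - <<'E'
from v import *
s=ctrl.get_state(); M=R.from_rotvec(s['tool_rot']).as_matrix()
for a in (464,468):
  for b in (252,259):
    P=tri([('side',0,0)][:0]+[('s5',240+a/5-.4,160+b/5-.4),('w5',318.1,58.1)]); print(P,M.T@(P-s['position'])*1000)
E
```

```text
[ 0.4818 -0.0262  0.1078] [  1.5869 -11.9576 105.7934]
[ 0.4818 -0.0258  0.1043] [  1.3929  -8.5126 106.1892]
[ 0.481  -0.0267  0.108 ] [  0.9936 -12.2102 105.0641]
[ 0.481  -0.0263  0.1046] [  0.7981  -8.7673 105.4595]
```

drive_tool:
  increments: "-1 10 0 0 255;0 6 0 0 255;0 0 0 0 255;0 0 0 0 255"

```text
time: 7.5
position: [0.4468, -0.1259, 0.0791]
tool_rot: [-1.558, 0.238, -0.238]
ft_force: [0.9, -0.2, -0.7]
grip_width: 0.201
```

drive_tool:
  increments: "0 1 0 0 255;0 1 0 0 255;0 0 0 0 255"

```text
time: 7.88
position: [0.4466, -0.1259, 0.0771]
tool_rot: [-1.558, 0.238, -0.238]
ft_force: [-0.7, -0.6, -1.6]
grip_width: 0.198
```

drive_tool:
  increments: "0 1 0 0 255;0 0 0 0 255"

```text
time: 8.12
position: [0.4466, -0.1259, 0.0761]
tool_rot: [-1.558, 0.238, -0.238]
ft_force: [0.6, 0.3, -0.6]
grip_width: 0.205
```

drive_tool:
  increments: "0 1 0 0 255;0 0 0 0 255"

```text
time: 8.38
position: [0.4466, -0.1259, 0.0751]
tool_rot: [-1.558, 0.238, -0.238]
ft_force: [0.1, 0.5, -0.5]
grip_width: 0.2
```

drive_tool:
  increments: "0 1 0 0 255;0 0 0 0 255"

```text
time: 8.62
position: [0.4466, -0.1259, 0.074]
tool_rot: [-1.558, 0.238, -0.238]
ft_force: [-0.4, 0.4, -0.9]
grip_width: 0.201
```

drive_tool:
  increments: "0 0.7 0 0 255;0 0 0 0 255"

```text
time: 8.88
position: [0.4466, -0.1259, 0.0734]
tool_rot: [-1.558, 0.238, -0.238]
ft_force: [0.6, 0.8, -0.9]
grip_width: 0.203
```

```bash

python3 - <<'E'
from v import *
snap('wrist','w6'); bright('w6',1.6,(220,0,180,150),4,'w6c'); snap('side','s6'); bright('s6',1.8,(300,190,80,60),10); plan([0.4475,-0.1270,.095],72.6)
E
```

```text
tool-frame shift [  1.1 -21.5  -0.8] heading z 72.62 pos [ 0.4467 -0.1259  0.0735] t 8.97 F [ 0.1   0.19 -0.78] T [-0.039 -0.078  0.016] g 0.199
yaw cmd 0.02
```

View pics/s6b.png

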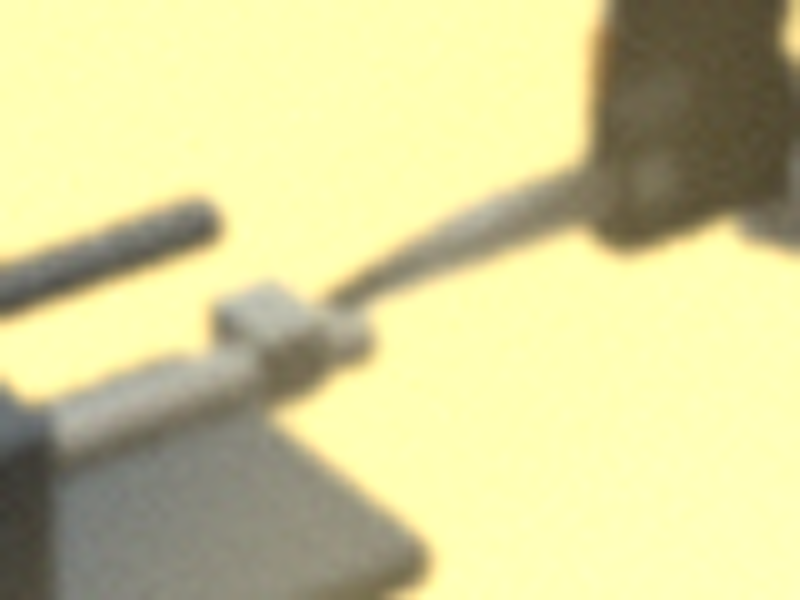

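View pics/w6c.png

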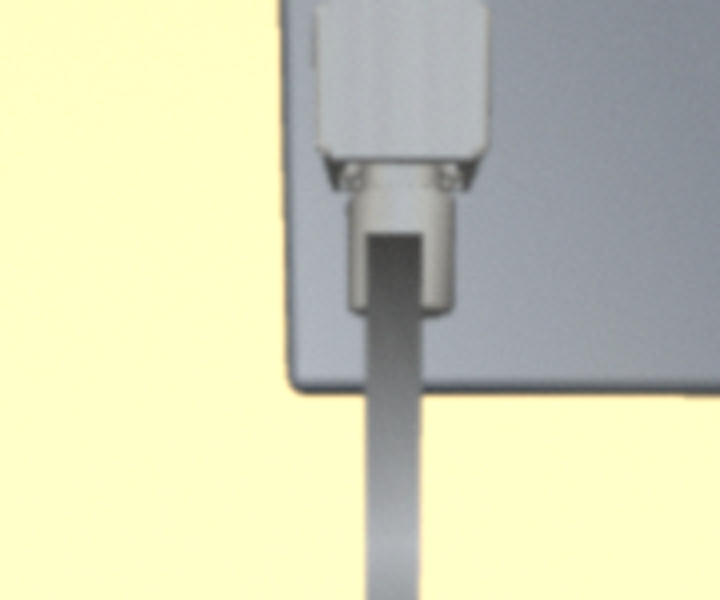

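drive_tool:
  increments: "1.2 0.7 0 0 255;0 0 0 0 255"

```text
time: 9.22
position: [0.4479, -0.1263, 0.0727]
tool_rot: [-1.558, 0.238, -0.238]
ft_force: [0.3, 0.3, -1.4]
grip_width: 0.2
```

drive_tool:
  increments: "0 0.7 0 0 255;0 0 0 0 255"

```text
time: 9.48
position: [0.4478, -0.1262, 0.072]
tool_rot: [-1.558, 0.238, -0.238]
ft_force: [-0.4, -0.6, -0.3]
grip_width: 0.204
```

drive_tool:
  increments: "0 0.7 0 0 255;0 0 0 0 255"

```text
time: 9.72
position: [0.4479, -0.1263, 0.0714]
tool_rot: [-1.558, 0.238, -0.238]
ft_force: [-0.2, -0.8, -0.4]
grip_width: 0.199
```

drive_tool:
  increments: "0 0.7 0 0 255;0 0 0 0 255"

```text
time: 9.98
position: [0.4479, -0.1264, 0.0708]
tool_rot: [-1.558, 0.238, -0.238]
ft_force: [-0.5, -1.1, 0.2]
grip_width: 0.199
```

```bash

python3 - <<'E'
from v import *
plan([0.4475,-0.1270,.095],72.6)
snap('side','s7'); bright('s7',1.8,(300,190,80,60),10);plan([0.4475,-0.1270,.095],72.6)
E
```

```text
tool-frame shift [ -0.2 -24.2  -0.7] heading z 72.62 pos [ 0.4479 -0.1264  0.0708] t 9.97 F [-0.53 -1.09  0.23] T [-0.014 -0.046  0.03 ] g 0.199
yaw cmd 0.02
tool-frame shift [ -0.2 -24.2  -0.7] heading z 72.61 pos [ 0.4479 -0.1264  0.0708] t 10.03 F [-0.59 -0.98  0.43] T [-0.034 -0.014  0.036] g 0.202
yaw cmd 0.01
```

View pics/s7b.png

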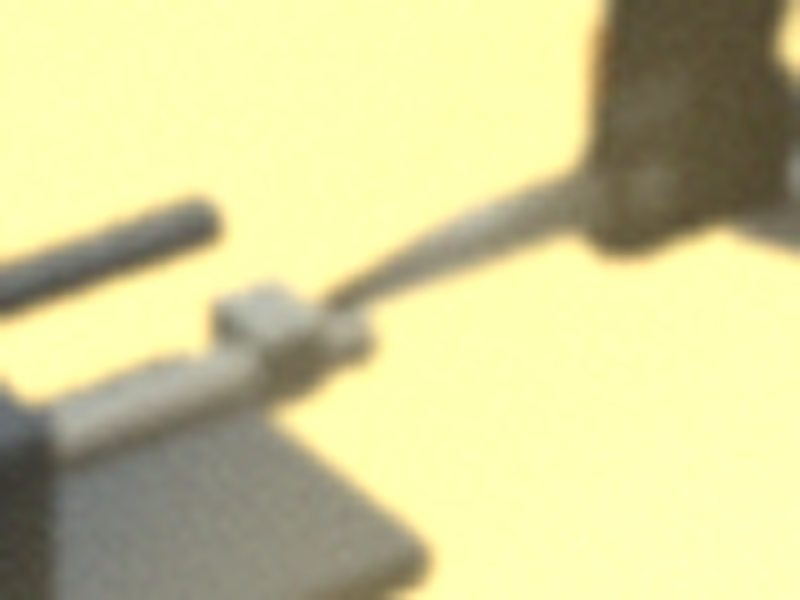

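drive_tool:
  increments: "0 0.7 0 0 255;0 0 0 0 255"

```text
time: 10.28
position: [0.448, -0.1265, 0.0701]
tool_rot: [-1.558, 0.238, -0.238]
ft_force: [-0.4, -0.8, 1.6]
grip_width: 0.198
```

```bash

python3 - <<'E'
from v import *
for i in range(3): snap('wrist','w8');plan([0.4475,-0.1270,.095],72.6)
snap('side','s8')
a=cv2.imread('pics/s6.png');b=cv2.imread('pics/s8.png')
bright('s6',1.8,(320,195,50,35),7,'q1');bright('s8',1.8,(320,195,50,35),7,'q2');
cv2.imwrite('pics/q.png',np.vstack([cv2.imread('pics/q1.png'),cv2.imread('pics/q2.png')]))
bright('w8',1.6,(220,0,180,150),4,'w8c')
E
```

```text
tool-frame shift [ -0.3 -24.9  -0.7] heading z 72.61 pos [ 0.448  -0.1265  0.0701] t 10.32 F [-0.62 -0.84  2.65] T [-0.062  0.008  0.044] g 0.201
yaw cmd 0.01
tool-frame shift [ -0.3 -24.9  -0.7] heading z 72.61 pos [ 0.4479 -0.1265  0.0701] t 10.38 F [-0.19 -1.91  1.27] T [-0.01  -0.018  0.035] g 0.199
yaw cmd 0.01
tool-frame shift [ -0.2 -24.9  -0.7] heading z 72.61 pos [ 0.4479 -0.1264  0.0701] t 10.43 F [-0.36 -1.01  1.6 ] T [-0.074  0.049 -0.027] g 0.197
yaw cmd 0.01
```

View pics/q.png

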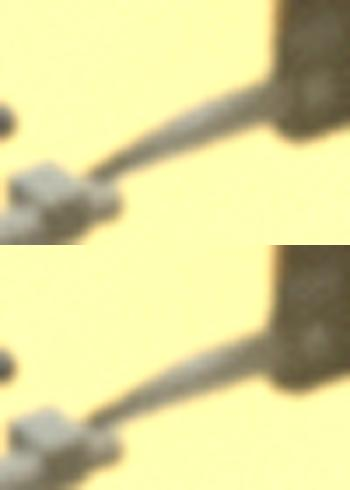

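View pics/w8c.png

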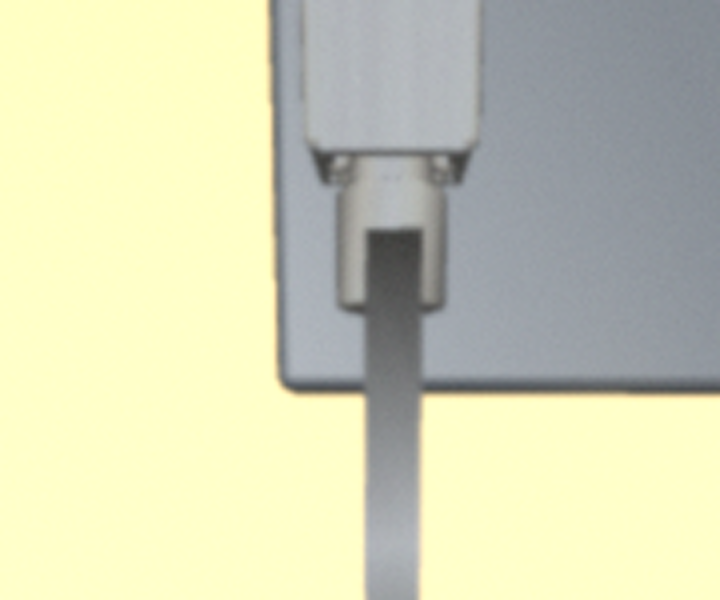

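drive_tool:
  increments: "0 -1 0 0 255;0 0 0 0 255;0 0 3 0 255;0 0 3 0 255;0 0 3 0 255;0 0 3 0 255;0 0 0 0 255"
  squeeze: 58

```text
time: 11.35
position: [0.4516, -0.1142, 0.071]
tool_rot: [-1.557, 0.237, -0.238]
ft_force: [-0.6, 0.5, 0.4]
grip_width: 0.2
```

```bash

python3 - <<'E'
from v import *
for i in range(2): snap('wrist','w9');plan([0.4475,-0.1270,.095],72.6)
bright('w9',1.6,(220,0,180,150),4,'w9c')
E
```

```text
tool-frame shift [ -0.1 -24.1 -13.4] heading z 72.64 pos [ 0.4516 -0.1142  0.0709] t 11.4 F [-0.45 -0.06  0.4 ] T [ 0.288 -0.153 -0.045] g 0.196
yaw cmd 0.04
tool-frame shift [ -0.1 -24.1 -13.3] heading z 72.64 pos [ 0.4515 -0.1144  0.0709] t 11.45 F [-0.96  0.98  0.26] T [ 0.254 -0.124  0.014] g 0.2
yaw cmd 0.04
```

View pics/w9c.png

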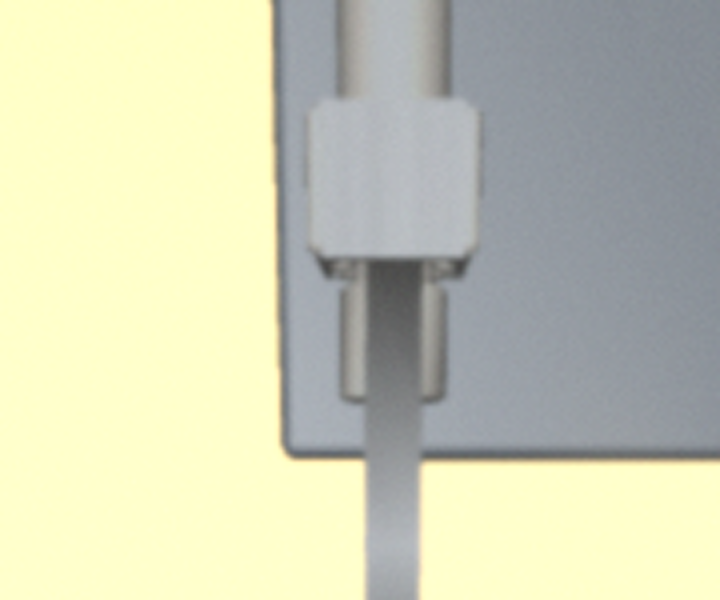

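drive_tool:
  increments: "0 -0.3 2.5 0 255;0 0 2.5 0 255;0 0 2.5 0 255;0 0 0 0 255"

```text
time: 11.95
position: [0.4538, -0.1073, 0.0712]
tool_rot: [-1.558, 0.238, -0.238]
ft_force: [-0.3, 0.2, 0.7]
grip_width: 0.2
```

```bash

python3 - <<'E'
from v import *
for i in range(2): snap('wrist','w10');plan([0.4475,-0.1270,.095],72.6)
bright('w10',1.6,(220,0,180,150),4,'w10c')
E
```

```text
tool-frame shift [ -0.1 -23.8 -20.6] heading z 72.64 pos [ 0.4537 -0.1073  0.0712] t 12.0 F [0.  0.8 0.7] T [ 0.148 -0.131  0.049] g 0.198
yaw cmd 0.04
tool-frame shift [ -0.1 -23.8 -20.7] heading z 72.63 pos [ 0.4538 -0.1073  0.0712] t 12.05 F [0.62 0.96 0.26] T [ 0.201 -0.182  0.033] g 0.202
yaw cmd 0.03
```

View pics/w10c.png

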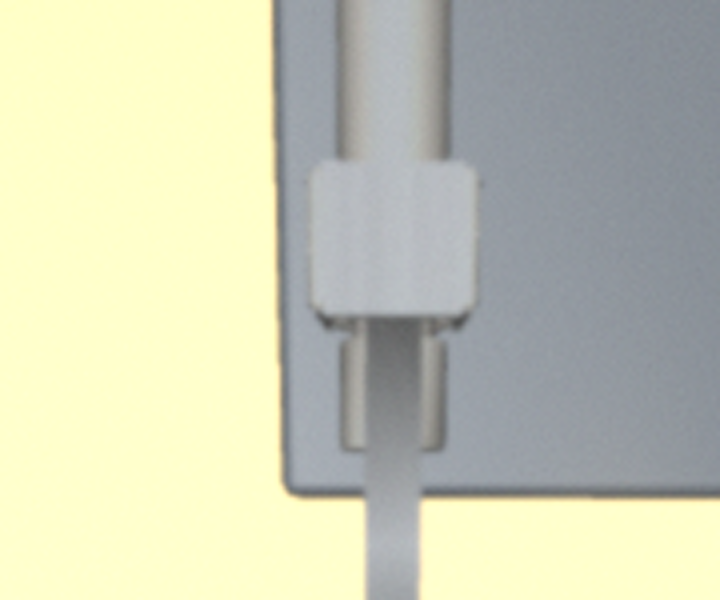

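drive_tool:
  increments: "0 0 2.5 0 255;0 0 2.5 0 255;0 0 2.5 0 255;0 0 2.5 0 255;0 0 2 0 255;0 0 0 0 255"

```text
time: 12.8
position: [0.4574, -0.0961, 0.0713]
tool_rot: [-1.558, 0.238, -0.238]
ft_force: [-0.7, -3.7, 1.9]
grip_width: 0.199
```

```bash

python3 - <<'E'
from v import *
for i in range(1): snap('wrist','w11');plan([0.4475,-0.1270,.095],72.6)
bright('w11',1.6,(220,0,180,150),4,'w11c')
E
```

```text
tool-frame shift [ -0.2 -23.7 -32.4] heading z 72.62 pos [ 0.4574 -0.0961  0.0713] t 12.85 F [-0.51 -4.35  1.78] T [-0.86   0.207 -0.051] g 0.199
yaw cmd 0.02
```

View pics/w11c.png

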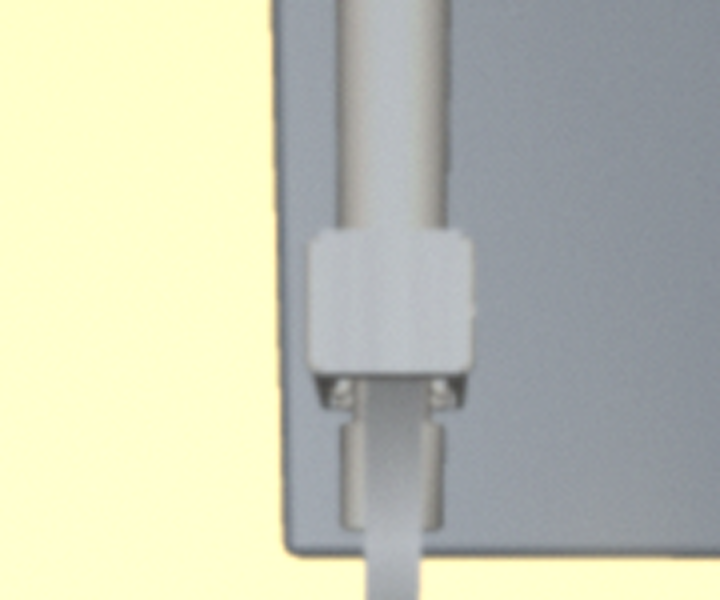

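drive_tool:
  increments: "0 0 2 0 255;0 0 2 0 255;0 0 2 0 255;0 0 2 0 255;0 0 2 0 255;0 0 2 0 255;0 0 0 0 255"

```text
time: 13.72
position: [0.4609, -0.0851, 0.0714]
tool_rot: [-1.558, 0.238, -0.239]
ft_force: [-0.2, -4.9, 2.8]
grip_width: 0.2
```

```bash

python3 - <<'E'
from v import *
for i in range(1): snap('wrist','w12');plan([0.4475,-0.1270,.095],72.6)
bright('w12',1.6,(220,0,180,200),3,'w12c'); snap('side','s12'); bright('s12',1.8,(300,190,80,60),8)
E
```

```text
tool-frame shift [ -0.3 -23.6 -44.2] heading z 72.61 pos [ 0.461  -0.0849  0.0714] t 13.78 F [-1.06 -4.94  3.48] T [-0.974  0.247 -0.051] g 0.196
yaw cmd 0.01
```

View pics/w12c.png

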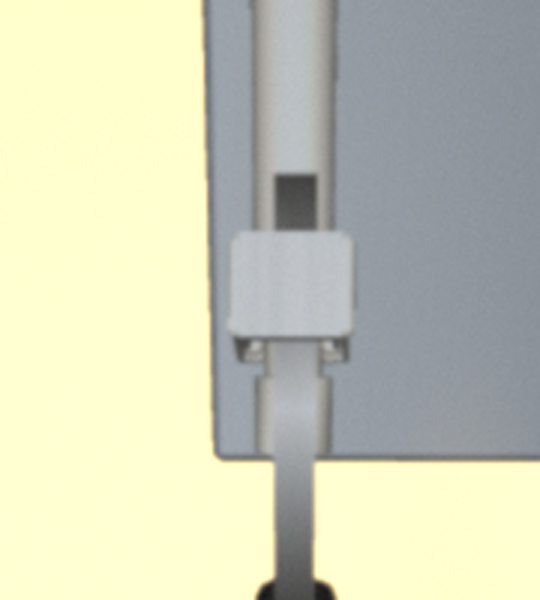

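View pics/s12b.png

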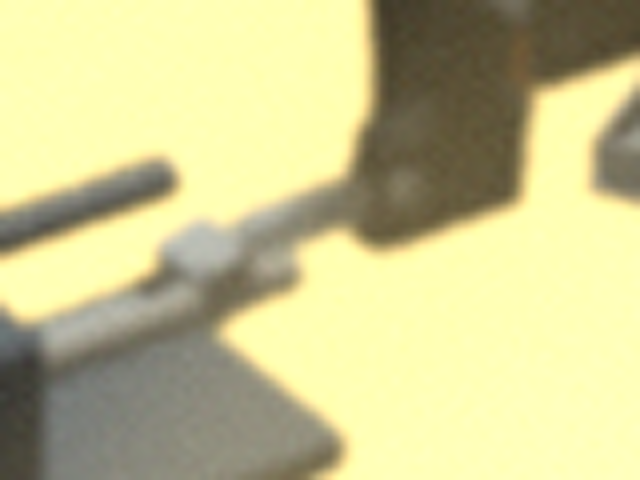

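drive_tool:
  increments: "0 0 2 0 255;0 0 2 0 255;0 0 2 0 255;0 0 2 0 255;0 0 0 0 255"

```text
time: 14.45
position: [0.4634, -0.0771, 0.0714]
tool_rot: [-1.558, 0.238, -0.238]
ft_force: [-2.1, -4.2, 4.8]
grip_width: 0.197
```

```bash

python3 - <<'E'
from v import *
for i in range(1): snap('wrist','w13');plan([0.4475,-0.1270,.095],72.6)
bright('w13',1.6,(220,0,180,200),3,'w13c')
E
```

```text
tool-frame shift [ -0.3 -23.6 -52.3] heading z 72.62 pos [ 0.4634 -0.0771  0.0714] t 14.5 F [-1.18 -4.22  3.58] T [-0.983  0.21   0.014] g 0.199
yaw cmd 0.02
```

View pics/w13c.png

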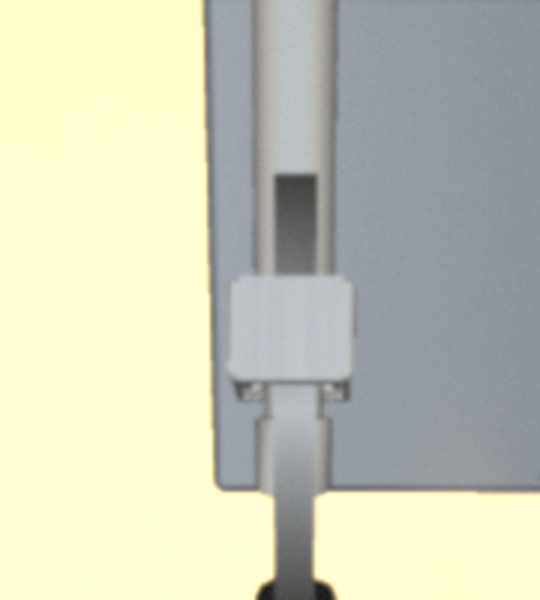

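drive_tool:
  increments: "0 0 2 0 255;0 0 2 0 255;0 0 1.5 0 255;0 0 0 0 255"

```text
time: 15.0
position: [0.4651, -0.0714, 0.0713]
tool_rot: [-1.557, 0.237, -0.238]
ft_force: [-1.4, -3.3, 4.4]
grip_width: 0.202
```

```bash

python3 - <<'E'
from v import *
for i in range(1): snap('wrist','w14');plan([0.4475,-0.1270,.095],72.6)
bright('w14',1.6,(220,0,180,200),3,'w14c'); snap('side','s14'); bright('s14',1.8,(300,190,80,60),8)
E
```

```text
tool-frame shift [ -0.2 -23.7 -58.4] heading z 72.64 pos [ 0.4651 -0.0713  0.0713] t 15.05 F [-0.59 -2.52  4.07] T [-0.548  0.102 -0.024] g 0.201
yaw cmd 0.04
```

View pics/w14c.png

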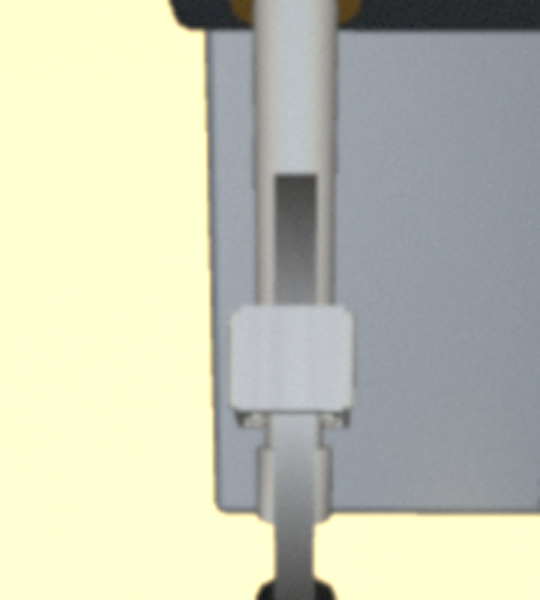

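View pics/s14b.png

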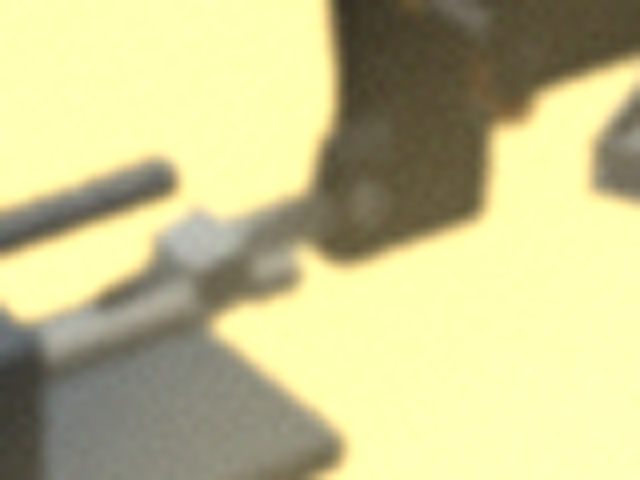

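```bash

python3 - <<'E'
from v import *
for i,f in enumerate(['s7','s12','s14']): bright(f,1.8,(310,205,35,30),11,f'q{i}')
cv2.imwrite('pics/q.png',np.hstack([cv2.imread(f'pics/q{i}.png') for i in (0,2)]))
E=np.array([.4774,-.0337,.072]);d=np.array([.299,.954,0]);x=np.array([.954,-.299,0])
G=E+.027*d
for dz in (0,.004,.009): print(dz,(proj('s14',[G+s*.011*x+t*.0095*d+np.array([0,0,.0145+dz]) for s,t in((-1,-1),(1,-1),(1,1),(-1,1))])-[310,205]).round(1).tolist())
E
```

```text
0 [[23.0, 16.7], [17.4, 12.5], [10.6, 14.9], [16.2, 19.2]]
0.004 [[23.1, 15.2], [17.4, 11.0], [10.7, 13.4], [16.3, 17.7]]
0.009 [[23.1, 13.4], [17.4, 9.1], [10.7, 11.6], [16.3, 15.9]]
```

View pics/q.png

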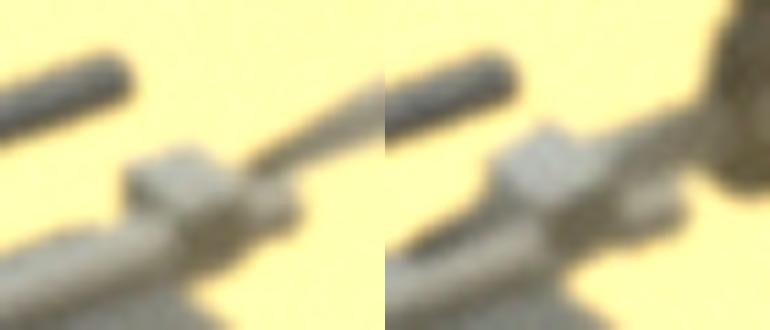

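drive_tool:
  increments: "0 0 2 0 255;0 0 2 0 255;0 0 0 0 255;0 0 0 0 255"

```text
time: 15.6
position: [0.4662, -0.0677, 0.0713]
tool_rot: [-1.557, 0.238, -0.238]
ft_force: [0.0, -3.2, 4.0]
grip_width: 0.197
```

```bash

python3 - <<'E'
from v import *
for i in range(1): snap('wrist','w15');plan([0.4475,-0.1270,.095],72.6)
bright('w15',1.6,(220,0,180,200),3,'w15c'); snap('side','s15'); 
for i,f in enumerate(['s12','s14','s15']): bright(f,1.8,(305,205,40,30),9,f'q{i}')
cv2.imwrite('pics/q.png',np.hstack([cv2.imread(f'pics/q{i}.png') for i in (1,2)]))
E
```

```text
tool-frame shift [ -0.2 -23.7 -62.2] heading z 72.63 pos [ 0.4662 -0.0677  0.0713] t 15.65 F [-0.75 -3.37  4.07] T [-0.411  0.079 -0.03 ] g 0.196
yaw cmd 0.03
```

View pics/w15c.png

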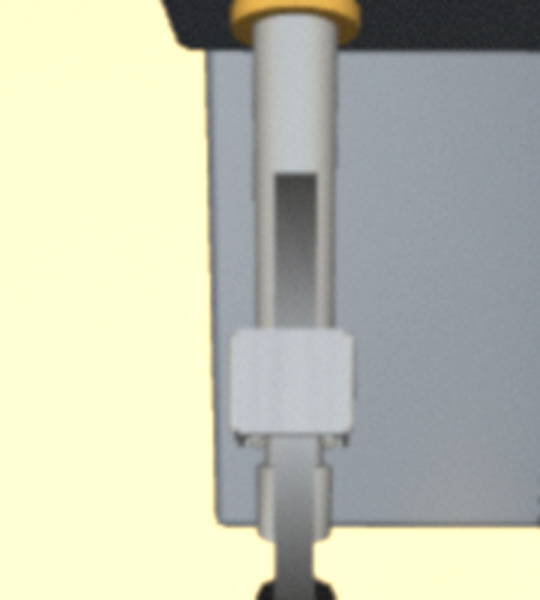

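View pics/q.png

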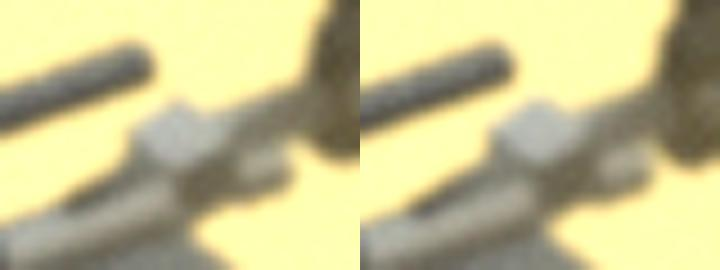

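drive_tool:
  increments: "0 0 2 0 255;0 0 1.5 0 255;0 0 0 0 255;0 0 0 0 255"

```text
time: 16.2
position: [0.4672, -0.0643, 0.0712]
tool_rot: [-1.557, 0.238, -0.238]
ft_force: [-1.0, -1.9, 4.6]
grip_width: 0.2
```

```bash

python3 - <<'E'
from v import *
for i in range(1): snap('wrist','w16');plan([0.4475,-0.1270,.095],72.6)
bright('w16',1.6,(220,0,180,200),3,'w16c'); snap('side','s16'); 
for i,f in enumerate(['s12','s15','s16']): bright(f,1.8,(305,205,40,30),9,f'q{i}')
cv2.imwrite('pics/q.png',np.hstack([cv2.imread(f'pics/q{i}.png') for i in (1,2)]))
E
```

```text
tool-frame shift [ -0.1 -23.8 -65.7] heading z 72.63 pos [ 0.4672 -0.0643  0.0713] t 16.25 F [-1.16 -1.31  4.09] T [-0.225  0.064  0.035] g 0.204
yaw cmd 0.03
```

View pics/w16c.png

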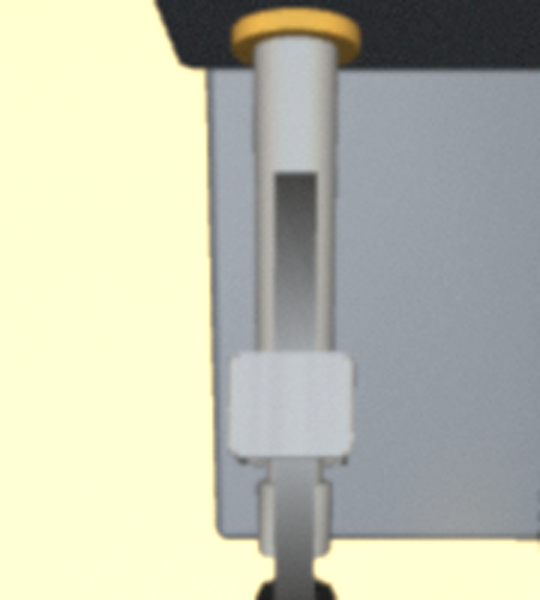

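View pics/q.png

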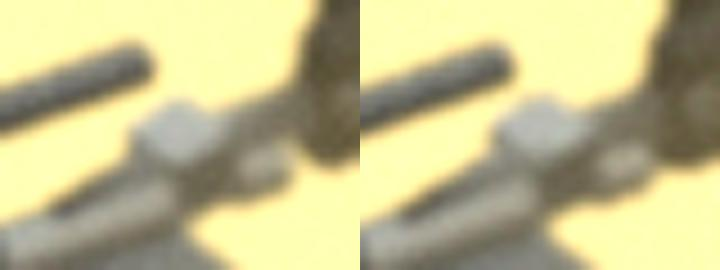

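drive_tool:
  increments: "0 0 1.5 0 255;0 0 0 0 255;0 0 0 0 255"

```text
time: 16.68
position: [0.4676, -0.0633, 0.0713]
tool_rot: [-1.558, 0.238, -0.238]
ft_force: [-0.5, -2.6, 5.2]
grip_width: 0.204
```

```bash

python3 - <<'E'
from v import *
for i in range(1): snap('wrist','w17');plan([0.4475,-0.1270,.095],72.6)
bright('w17',1.6,(220,0,180,200),3,'w17c'); snap('side','s17'); 
for i,f in enumerate(['s12','s16','s17']): bright(f,1.8,(305,205,40,30),9,f'q{i}')
cv2.imwrite('pics/q.png',np.hstack([cv2.imread(f'pics/q{i}.png') for i in (1,2)]));plan([0.4475,-0.1270,.095],72.6)
E
```

```text
tool-frame shift [ -0.1 -23.7 -66.8] heading z 72.62 pos [ 0.4676 -0.0633  0.0713] t 16.73 F [-0.66 -2.59  5.53] T [-0.284  0.016 -0.027] g 0.202
yaw cmd 0.02
tool-frame shift [ -0.1 -23.8 -66.8] heading z 72.62 pos [ 0.4675 -0.0633  0.0712] t 16.77 F [-0.8  -2.72  4.06] T [-0.355  0.04   0.06 ] g 0.201
yaw cmd 0.02
```

View pics/w17c.png

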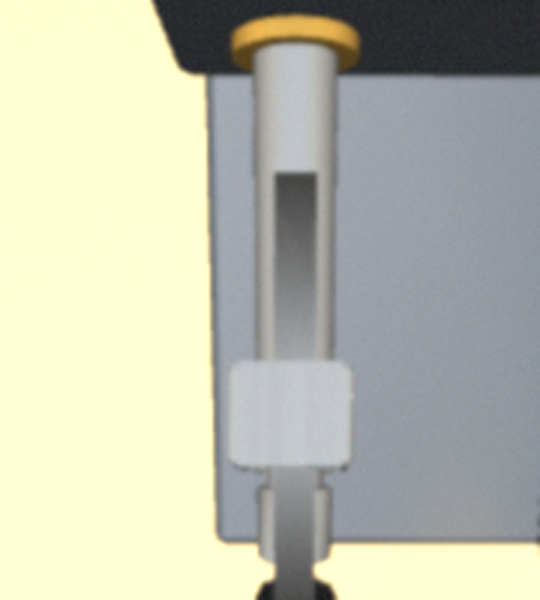

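View pics/q.png

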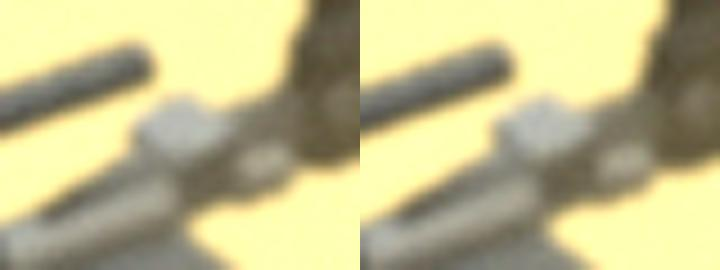

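drive_tool:
  increments: "0 -1 0 0 255;0 -1 0 0 255;0 0 0 0 255"

```text
time: 17.15
position: [0.467, -0.0628, 0.0727]
tool_rot: [-1.557, 0.239, -0.237]
ft_force: [1.1, -0.1, -1.3]
grip_width: 0.198
```

```bash

python3 - <<'E'
from v import *
for i in range(1): snap('wrist','w18');plan([0.4475,-0.1270,.095],72.6)
bright('w18',1.6,(220,0,180,200),3,'w18c'); snap('side','s18'); 
for i,f in enumerate(['s12','s17','s18']): bright(f,1.8,(305,205,40,30),9,f'q{i}')
cv2.imwrite('pics/q.png',np.hstack([cv2.imread(f'pics/q{i}.png') for i in (1,2)]));plan([0.4475,-0.1270,.095],72.6)
E
```

```text
tool-frame shift [  0.4 -22.2 -67. ] heading z 72.64 pos [ 0.4671 -0.0629  0.0728] t 17.2 F [ 0.3  -0.25 -1.22] T [-0.06  -0.079 -0.038] g 0.202
yaw cmd 0.04
tool-frame shift [  0.3 -22.1 -67. ] heading z 72.63 pos [ 0.4672 -0.063   0.0729] t 17.25 F [-0.35  0.36 -1.63] T [ 0.023 -0.057  0.033] g 0.197
yaw cmd 0.03
```

View pics/w18c.png

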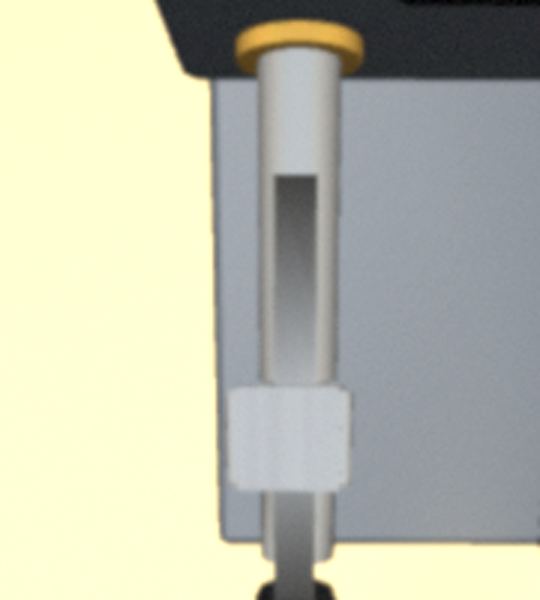

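View pics/q.png

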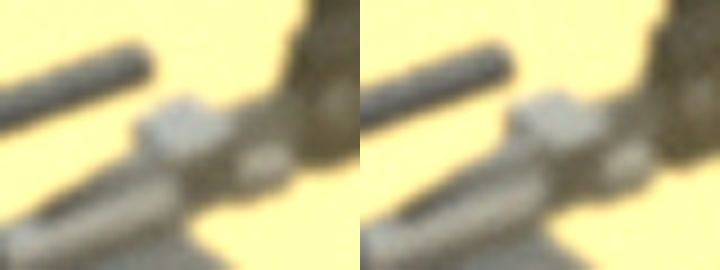

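drive_tool:
  increments: "0 -2 0 0 255;0 -3 0 0 255;0 -5 0 0 255;0 -7 0 0 255;0 -5 0 0 255;0 -2 0 0 255;0 0 0 0 255"

```text
time: 18.12
position: [0.4676, -0.0633, 0.0974]
tool_rot: [-1.558, 0.238, -0.238]
ft_force: [-0.0, -0.9, -0.9]
grip_width: 0.198
```

```bash

python3 - <<'E'
from v import *
snap('wrist','w19');plan([0.4475,-0.1270,.095],72.6)
bright('w19',1.6,(220,0,180,200),3,'w19c'); snap('side','s19'); bright('s19',1.8,(280,170,90,70),7); print(ctrl.get_state()['joint_positions'])
E
```

```text
tool-frame shift [ -0.    2.2 -66.8] heading z 72.62 pos [ 0.4674 -0.0633  0.0972] t 18.18 F [ 0.54  0.76 -1.04] T [-0.1  -0.08  0.01] g 0.199
yaw cmd 0.02
[ 0.7037  0.0513 -0.6352  1.9854  0.034   1.1155 -0.2492]
```

View pics/w19c.png

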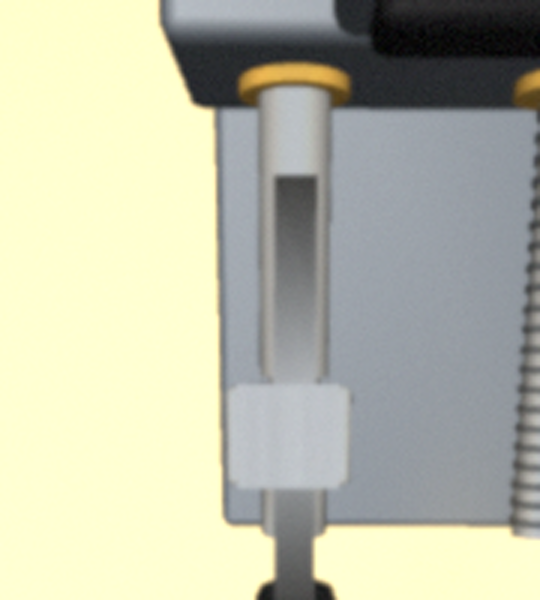

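View pics/s19b.png

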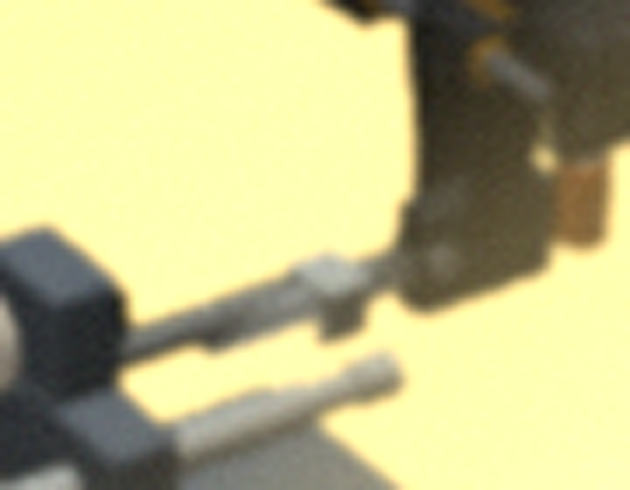

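```bash

python3 - <<'E'
from v import *
for p in ((143,207),(216,169),(248,226)): print('w1',atz('w1',*p,.022))
s=ctrl.get_state(); M=R.from_rotvec(s['tool_rot']).as_matrix()
for y in (383,488):
  P=atz('w19',220+290/3,y/3,s['position'][2]+.0232); print(y,M.T@(P-s['position'])*1000)
for x in (230,350):
  P=atz('w19',220+x/3,440/3,s['position'][2]+.0232); print(x,M.T@(P-s['position'])*1000)
P=atz('w19',220+295/3,175/3,s['position'][2]+.0107);print('nose',M.T@(P-s['position'])*1000)
E
```

```text
w1 [ 0.3879 -0.2494  0.022 ]
w1 [ 0.497  -0.2268  0.022 ]
w1 [ 0.5115 -0.3095  0.022 ]
383 [  0.0579 -23.2107  68.1709]
488 [  0.0456 -23.2077  49.0317]
230 [-11.038  -23.2059  57.9319]
350 [ 11.1399 -23.2123  57.9324]
nose [  0.9718 -10.7168 105.022 ]
```

drive_tool:
  increments: "0 -3 0 0 255;0 -6 0 0 255;0 -9 -2 0 255;0 -9 -5 0 255;0 -6 -9 0 255;0 -3 -13 0 255;0 0 -15 0 255;0 0 -15 1.5 255;0 0 -15 3 255;0 0 -15 4 255;0 0 -12 5 255;0 0 -8 5 255;0 0 -3 3 255;0 0 0 1 255;0 0 0 0 255"

```text
time: 20.1
position: [0.4283, -0.1678, 0.1332]
tool_rot: [-1.501, 0.545, -0.545]
ft_force: [0.2, 1.0, -1.2]
grip_width: 0.2
```

```bash

python3 - <<'E'
from v import *
snap('wrist','w20');plan([0.36,-0.31,.12],11)
bright('w20',1.6)
E
```

```text
tool-frame shift [  38.7   13.2 -153. ] heading z 50.13 pos [ 0.4284 -0.1677  0.1332] t 20.15 F [-0.19  0.28 -1.34] T [-0.042 -0.036  0.011] g 0.201
yaw cmd 39.13
```

View pics/w20b.png

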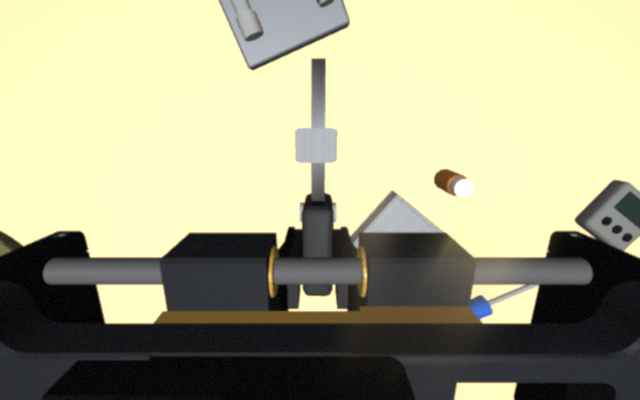

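drive_tool:
  increments: "1 0 -4 0 255;2 0 -9 0 255;4 0 -14 0 255;5 0 -18 0 255;5 0 -20 0 255;5 0 -20 0 255;5 0 -20 0 255;4 0 -18 0 255;4 0 -14 0 255;2 0 -9 0 255;1.7 0 -7 0 255;0 0 0 3 255;0 0 0 6 255;0 0 0 8 255;0 0 0 8 255;0 0 0 7 255;0 0 0 4 255;0 0 0 2 255;0 0 0 0 255"

```text
time: 22.52
position: [0.3601, -0.3098, 0.1333]
tool_rot: [-1.302, 1.051, -1.051]
ft_force: [-0.4, 0.5, -0.5]
grip_width: 0.198
```

```bash

python3 - <<'E'
from v import *
snap('wrist','w21');plan([0.36,-0.3115,.12],11.7)
bright('w21',1.6); snap('side','s21'); bright('s21',1.8,(300,100,160,130),5)
E
```

```text
tool-frame shift [ 1.5 13.3 -0.4] heading z 12.19 pos [ 0.36   -0.3099  0.1333] t 22.57 F [-0.43 -0.08 -0.73] T [-0.009  0.074  0.01 ] g 0.197
yaw cmd 0.49
```

View pics/w21b.png

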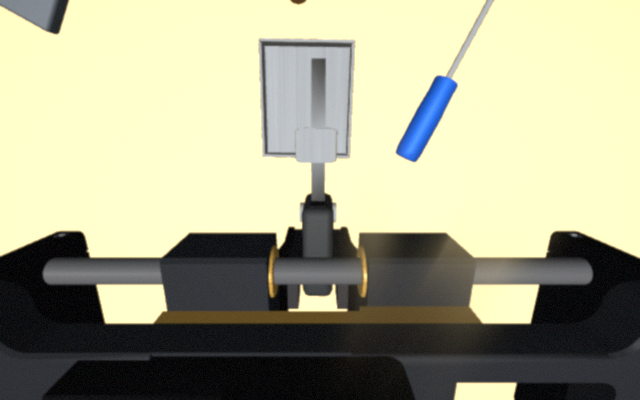

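View pics/s21b.png

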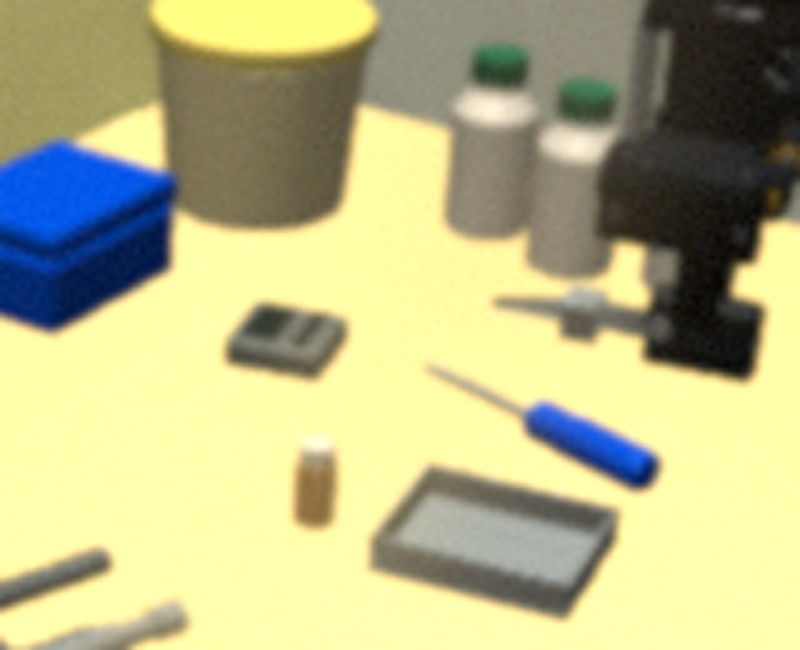

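```bash

python3 - <<'E'
from v import *
bright('w21',1.6,(240,25,140,145),5,'w21c')
s=ctrl.get_state(); M=R.from_rotvec(s['tool_rot']).as_matrix()
f=lambda u,v,z:(M.T@(atz('w21',u,v,z)-s['position'])*1000).round(1)
for u,v in ((263,156.5),(351,157.5),(354.5,40.5),(260,40.5)): print(f(u,v,.022),atz('w21',u,v,.022))
for v in (127.5,162): print('clip',f(317,v,s['position'][2]+.0232))
E
```

```text
[-55.6 111.3  35.5] [ 0.383  -0.2481  0.022 ]
[ 34.2 111.3  34.5] [ 0.4009 -0.3361  0.022 ]
[ 34.1 111.3 142.1] [ 0.5062 -0.3133  0.022 ]
[-53.  111.3 142.1] [ 0.4878 -0.2281  0.022 ]
clip [ -0.2 -23.2  68.4]
clip [ -0.2 -23.2  49.6]
```

View pics/w21c.png

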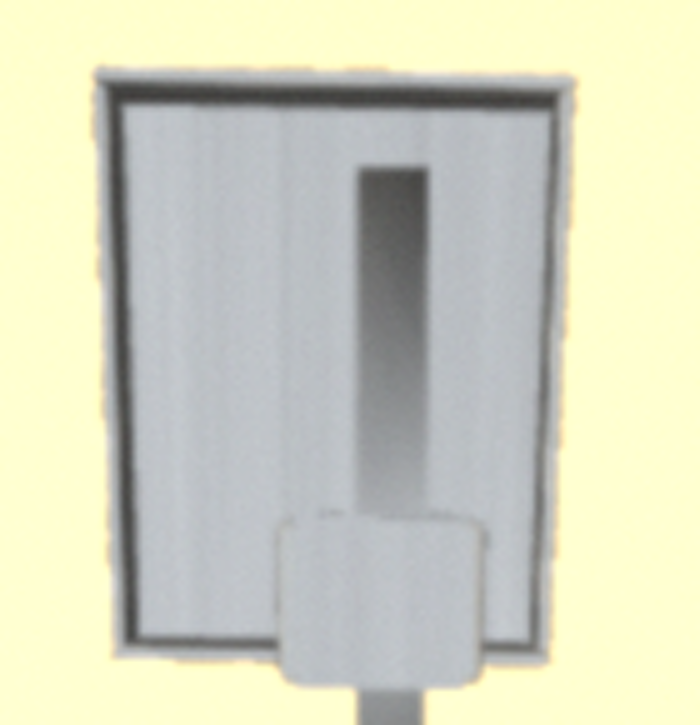

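drive_tool:
  increments: "-2 5 -1 0 255;-3 12 -1 0 255;-3 18 -1 0.5 255;0 20 0 0 255;0 20 0 0 255;0 16 0 0 255;0 12 0 0 255;0 7 0 0 255;0 3 0 0 255;0 1 0 0 255;0 0 0 0 255"

```text
time: 24.0
position: [0.3556, -0.3031, 0.0196]
tool_rot: [-1.298, 1.058, -1.059]
ft_force: [0.3, 0.3, -0.7]
grip_width: 0.202
```

```bash

python3 - <<'E'
from v import *
snap('wrist','w22');plan([0.36,-0.3115,.016],11.7)
bright('w22',1.6,(220,25,190,170),4); snap('side','s22'); bright('s22',1.8,(350,160,90,80),8)
E
```

```text
tool-frame shift [9.1 3.7 2.6] heading z 11.62 pos [ 0.3556 -0.3031  0.0197] t 24.05 F [ 0.58  0.47 -1.07] T [-0.026  0.029 -0.022] g 0.2
yaw cmd -0.08
```

View pics/w22b.png

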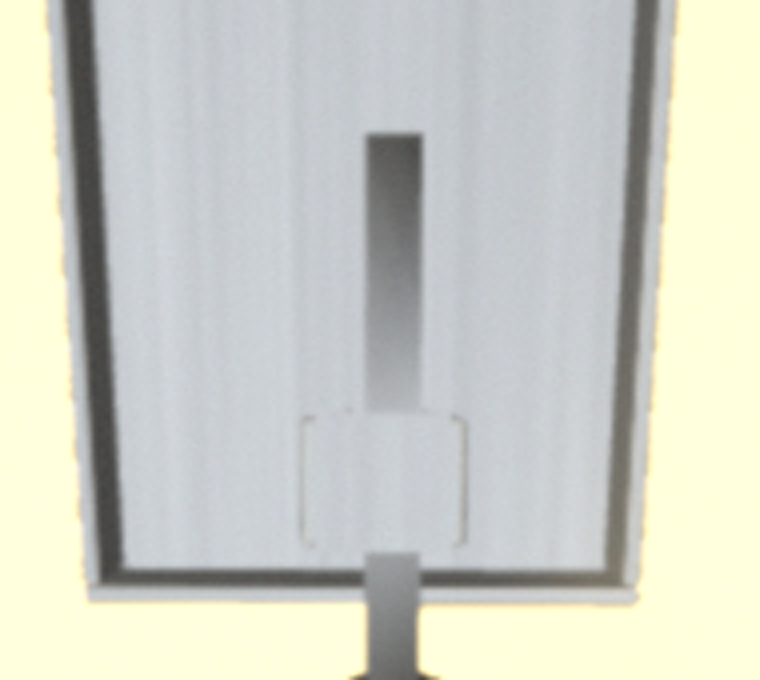

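View pics/s22b.png

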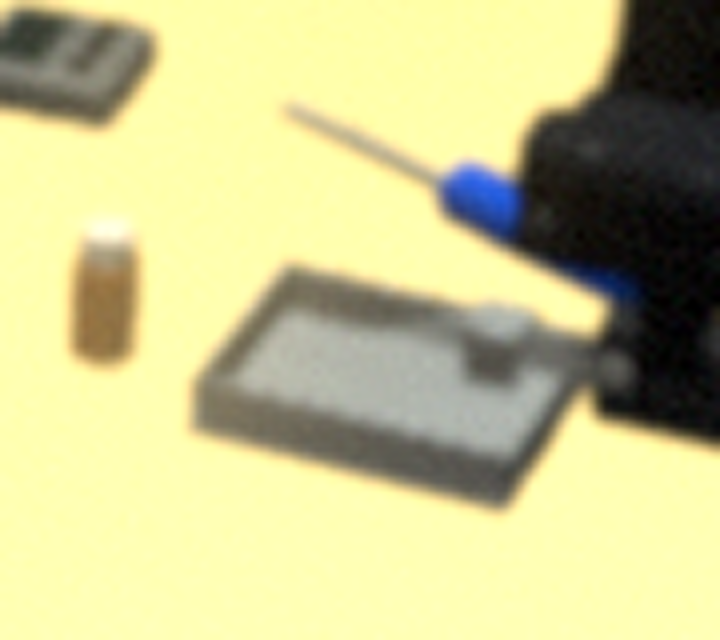

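drive_tool:
  increments: "0 2 0 0 255;0 1.5 0 0 255;0 0 0 0 255;0 0 0 0 255"

```text
time: 24.6
position: [0.3554, -0.3028, 0.0157]
tool_rot: [-1.298, 1.059, -1.059]
ft_force: [-0.1, -0.0, -1.9]
grip_width: 0.2
```

drive_tool:
  increments: "0 0.7 0 0 255;0 0 0 0 255;0 0 0 0 255"

```text
time: 24.98
position: [0.3553, -0.3028, 0.015]
tool_rot: [-1.298, 1.058, -1.059]
ft_force: [-0.7, 0.5, -0.4]
grip_width: 0.198
```

```bash

python3 - <<'E'
from v import *
snap('wrist','w23');plan([0.36,-0.3115,.016],11.7)
bright('w23',1.6,(220,25,190,170),4); snap('side','s23'); bright('s23',1.8,(350,160,90,80),8);plan([0.36,-0.3115,.016],11.7)
E
```

```text
tool-frame shift [ 9.4 -0.9  2.8] heading z 11.62 pos [ 0.3554 -0.3029  0.0151] t 25.02 F [-0.35 -0.75 -1.89] T [0.028 0.077 0.006] g 0.199
yaw cmd -0.08
tool-frame shift [ 9.4 -0.9  2.8] heading z 11.62 pos [ 0.3554 -0.3028  0.0151] t 25.07 F [-0.16 -0.8  -1.43] T [-0.014  0.036 -0.057] g 0.197
yaw cmd -0.08
```

View pics/w23b.png

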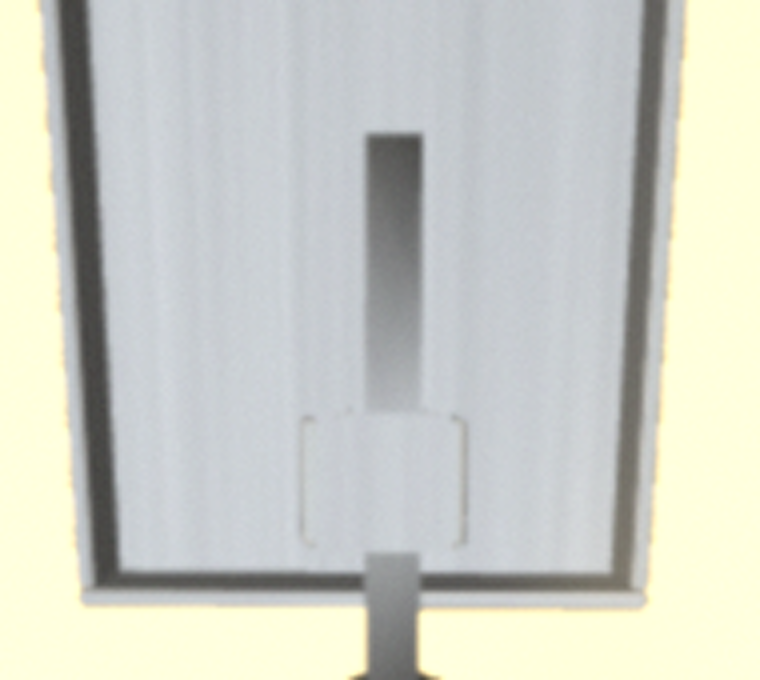

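View pics/s23b.png

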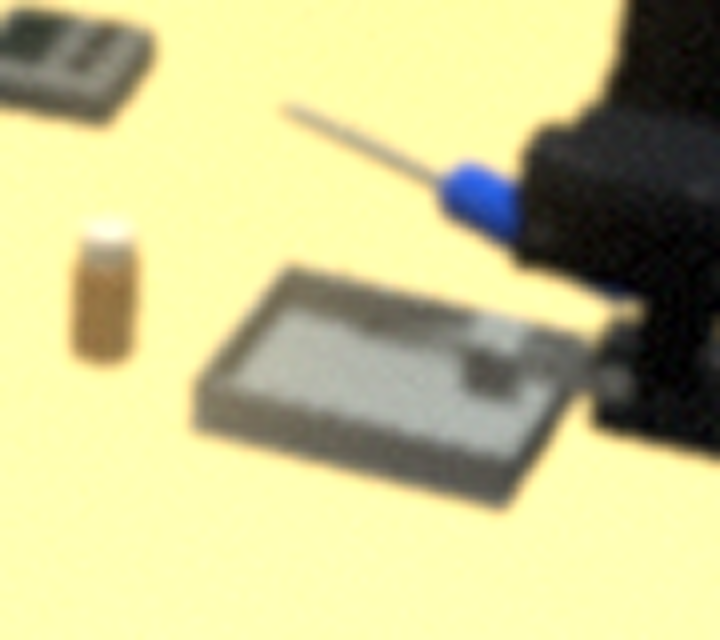

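drive_tool:
  increments: "0 0 -1 0 255;0 0 -2 0 255;0 0 -2 0 255;0 0 -2 0 255;0 0 -2 0 255;0 0 -2 0 255;0 0 -2 0 255;0 0 -2 0 255;0 0 0 0 255"

```text
time: 26.2
position: [0.3405, -0.3059, 0.015]
tool_rot: [-1.298, 1.059, -1.059]
ft_force: [-0.0, 0.0, -2.9]
grip_width: 0.2
```

```bash

python3 - <<'E'
from v import *
snap('wrist','w24');plan([0.36,-0.3115,.016],11.7)
bright('w24',1.6,(220,25,190,170),4); snap('side','s24'); bright('s24',1.8,(350,160,90,80),8);plan([0.36,-0.3115,.016],11.7)
E
```

```text
tool-frame shift [ 9.4 -0.9 17.9] heading z 11.61 pos [ 0.3406 -0.3059  0.0151] t 26.25 F [ 0.49  0.76 -0.98] T [-0.016  0.037  0.024] g 0.198
yaw cmd -0.09
tool-frame shift [ 9.4 -0.9 17.8] heading z 11.62 pos [ 0.3407 -0.3059  0.0151] t 26.3 F [-0.02 -0.55 -1.41] T [0.037 0.055 0.001] g 0.198
yaw cmd -0.08
```

View pics/w24b.png

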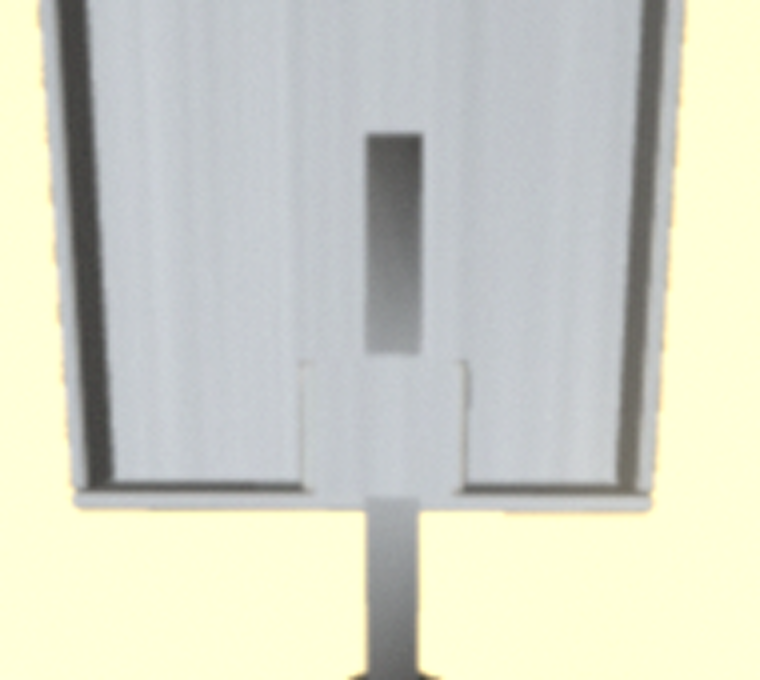

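View pics/s24b.png

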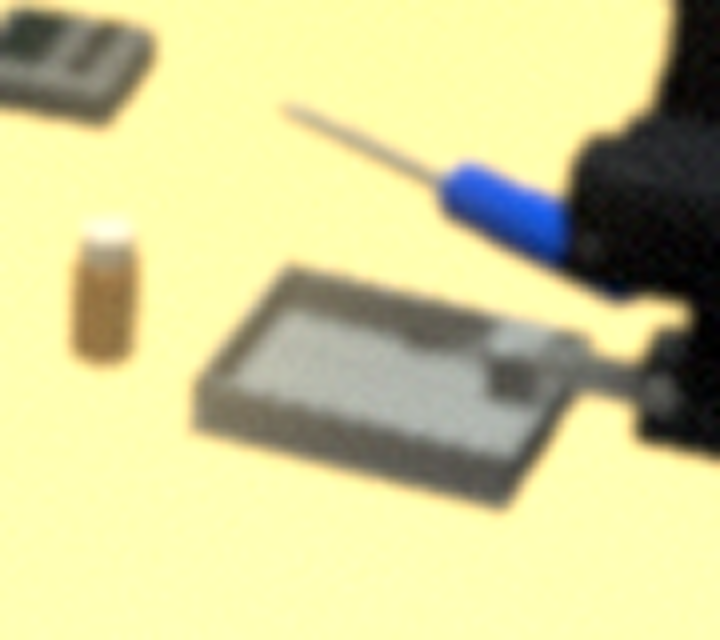

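drive_tool:
  increments: "0 0 -2 0 255;0 0 -2.5 0 255;0 0 -2.5 0 255;0 0 -2.5 0 255;0 0 -2.5 0 255;0 0 -2.5 0 255;0 0 -2.5 0 255;0 0 -2 0 255;0 0 0 0 255"

```text
time: 27.42
position: [0.3218, -0.3097, 0.015]
tool_rot: [-1.298, 1.059, -1.059]
ft_force: [0.1, 0.3, -0.6]
grip_width: 0.198
```

```bash

python3 - <<'E'
from v import *
snap('wrist','w25');plan([0.36,-0.3115,.016],11.7)
bright('w25',1.6,(220,25,190,170),4); snap('side','s25'); bright('s25',1.8,(350,160,90,80),8);plan([0.36,-0.3115,.016],11.7)
E
```

```text
tool-frame shift [ 9.4 -0.9 36.8] heading z 11.62 pos [ 0.3221 -0.3097  0.0151] t 27.48 F [ 0.61 -0.14 -1.35] T [-0.006  0.039 -0.024] g 0.2
yaw cmd -0.08
tool-frame shift [ 9.4 -0.9 36.8] heading z 11.62 pos [ 0.3221 -0.3097  0.0151] t 27.52 F [-0.04 -0.37 -0.29] T [-0.029  0.075  0.051] g 0.198
yaw cmd -0.08
```

View pics/w25b.png

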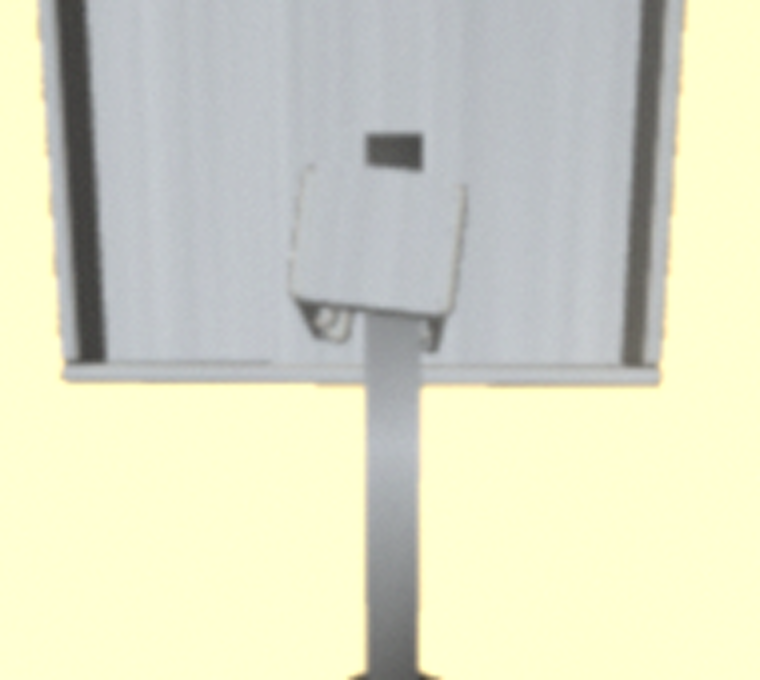

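View pics/s25b.png

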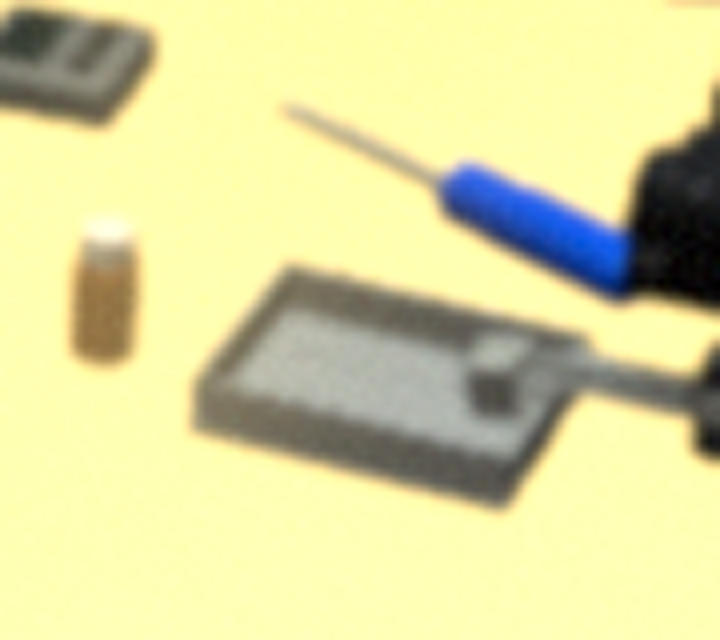

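drive_tool:
  increments: "0 0 -2 0 255;0 0 -2.5 0 255;0 0 -2.5 0 255;0 0 -2.5 0 255;0 0 -2.5 0 255;0 0 -2.5 0 255;0 0 -2.5 0 255;0 0 -2 0 255;0 0 0 0 255"

```text
time: 28.65
position: [0.3033, -0.3136, 0.0151]
tool_rot: [-1.298, 1.059, -1.059]
ft_force: [-0.5, 1.2, -1.5]
grip_width: 0.195
```

```bash

python3 - <<'E'
from v import *
snap('wrist','w26');plan([0.36,-0.3115,.016],11.7)
bright('w26',1.6,(220,25,190,170),4); snap('side','s26'); bright('s26',1.8,(350,160,90,80),8);plan([0.36,-0.3115,.016],11.7)
E
```

```text
tool-frame shift [ 9.4 -0.9 55.8] heading z 11.61 pos [ 0.3035 -0.3135  0.0151] t 28.7 F [-0.65 -0.16 -0.28] T [ 0.024  0.053 -0.002] g 0.196
yaw cmd -0.09
tool-frame shift [ 9.4 -0.9 55.7] heading z 11.62 pos [ 0.3035 -0.3135  0.0151] t 28.75 F [ 0.2  -0.23 -0.66] T [0.022 0.054 0.031] g 0.2
yaw cmd -0.08
```

View pics/w26b.png

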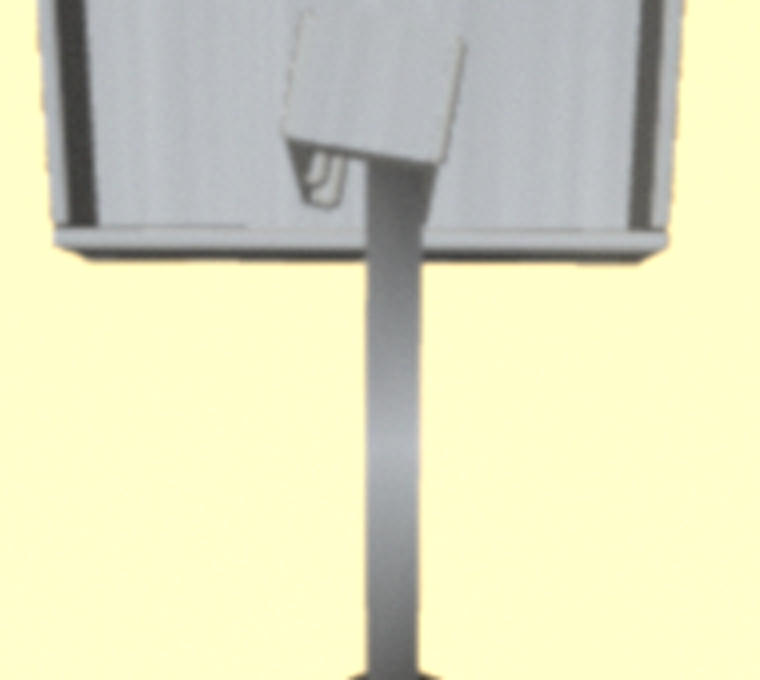

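View pics/s26b.png

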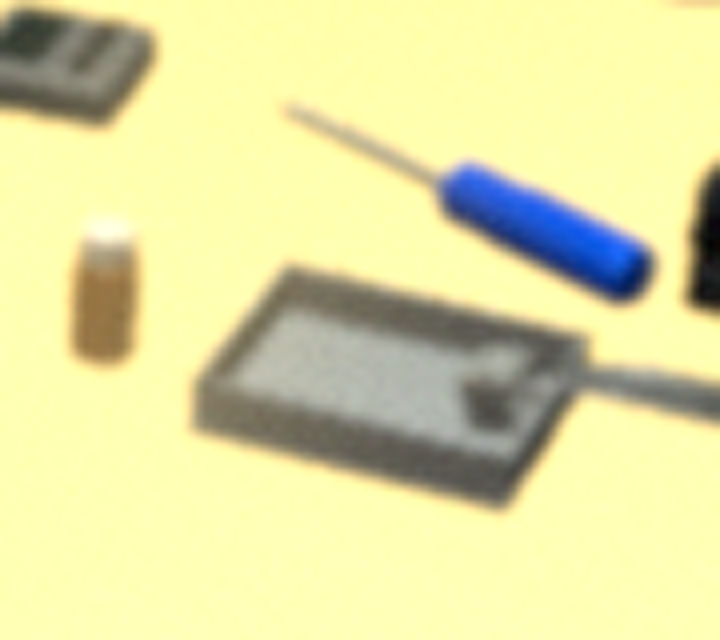

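drive_tool:
  increments: "0 0 -2 0 255;0 0 -2 0 255;0 0 -2 0 255;0 0 -2 0 255;0 0 -2 0 255;0 0 0 0 255"

```text
time: 29.5
position: [0.2935, -0.3156, 0.0151]
tool_rot: [-1.298, 1.059, -1.059]
ft_force: [0.3, 0.5, -0.7]
grip_width: 0.196
```

```bash

python3 - <<'E'
from v import *
snap('wrist','w27');plan([0.36,-0.3115,.016],11.7)
bright('w27',1.6,(220,0,190,170),4); snap('side','s27'); bright('s27',1.8,(350,160,90,80),8);plan([0.36,-0.3115,.016],11.7)
E
```

```text
tool-frame shift [ 9.4 -0.9 65.8] heading z 11.61 pos [ 0.2936 -0.3156  0.0151] t 29.55 F [ 1.09  0.49 -0.94] T [-0.034  0.086 -0.008] g 0.199
yaw cmd -0.09
tool-frame shift [ 9.4 -0.9 65.8] heading z 11.62 pos [ 0.2937 -0.3155  0.0151] t 29.6 F [ 0.16 -0.24 -1.3 ] T [0.066 0.039 0.028] g 0.197
yaw cmd -0.08
```

View pics/w27b.png

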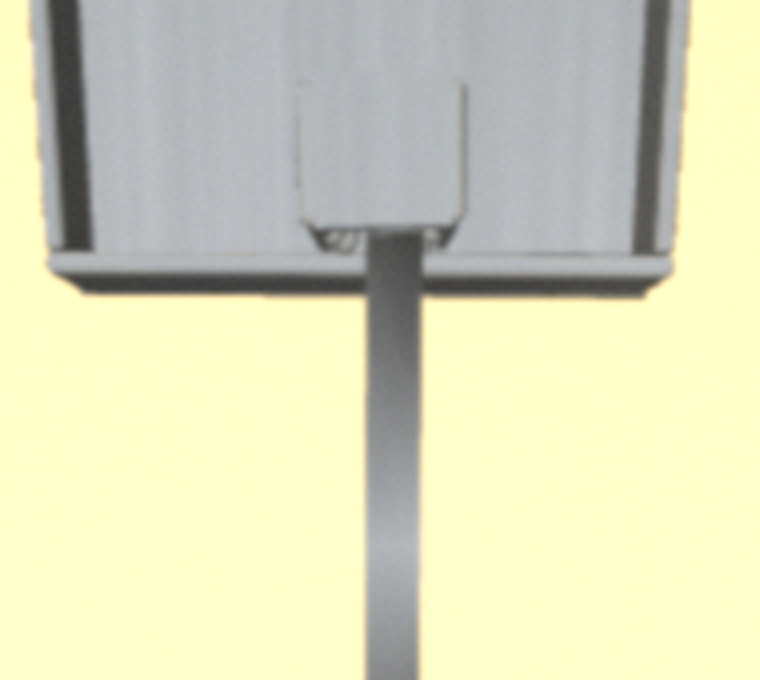

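View pics/s27b.png

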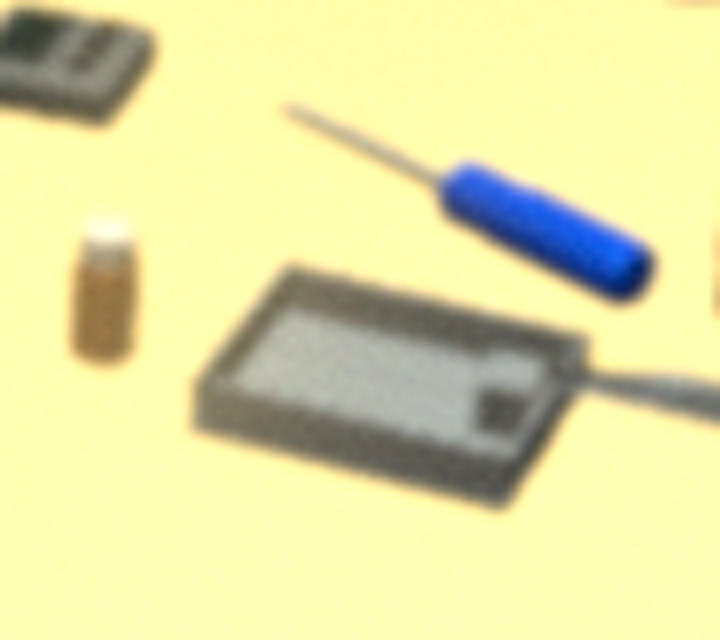

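drive_tool:
  increments: "0 0 -2 0 255;0 0 -2 0 255;0 0 -2 0 255;0 0 -2 0 255;0 0 -2 0 255;0 0 0 0 255"

```text
time: 30.35
position: [0.2837, -0.3176, 0.0151]
tool_rot: [-1.298, 1.059, -1.059]
ft_force: [-0.0, -0.5, -0.9]
grip_width: 0.2
```

```bash

python3 - <<'E'
from v import *
snap('wrist','w28');plan([0.36,-0.3115,.016],11.7)
bright('w28',1.6,(220,0,190,170),4); snap('side','s28'); bright('s28',1.8,(350,160,90,80),8);print(ctrl.get_state()['joint_positions'])
E
```

```text
tool-frame shift [ 9.3 -0.9 75.9] heading z 11.61 pos [ 0.2838 -0.3176  0.0151] t 30.4 F [-0.44 -0.3  -0.96] T [ 0.049 -0.035  0.004] g 0.198
yaw cmd -0.09
[ 1.0658  0.0429 -0.2902  2.1741  0.0154  0.9264 -0.6015]
```

View pics/w28b.png

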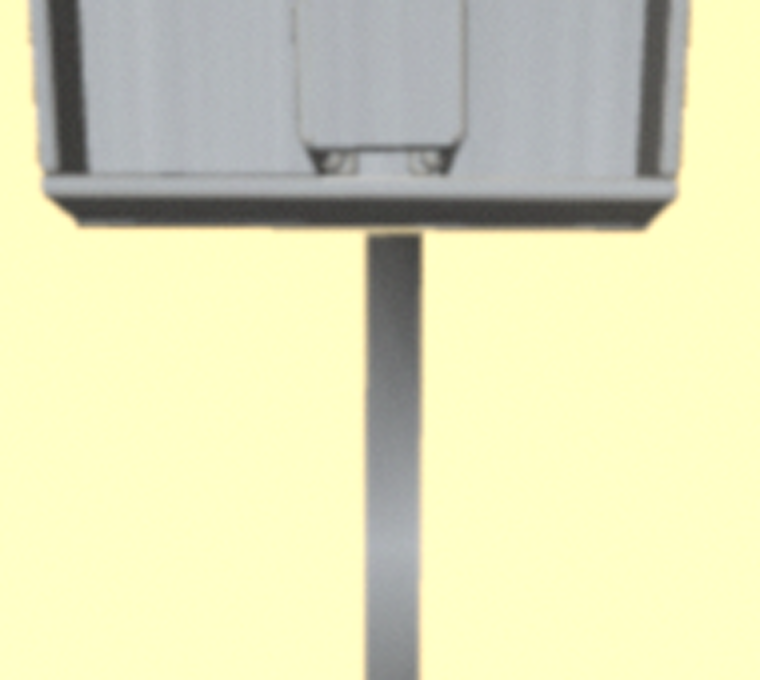

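View pics/s28b.png

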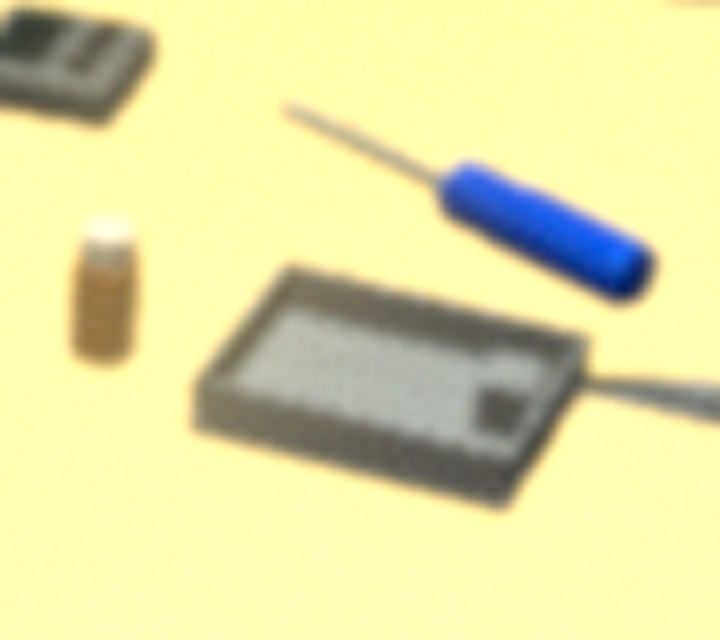

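drive_tool:
  increments: "0 -12 0 0 255;0 -35 0 0 255;0 -40 0 0 255;0 -25 0 0 255;2 0 20 0 255;2 0 40 0 255;2 0 50 0 255;2 0 50 0 255;2 0 50 0 255;2 0 50 0 255;2 0 40 0 255;2 0 27 0 255;2 0 12 -5 255;0 0 0 -10 255;0 0 0 -10 255;0 0 0 -10 255;0 0 0 -10 255;0 0 0 -10 255;0 0 0 -8 255;0 0 0 -3.4 255"

```text
time: 32.95
position: [0.6194, -0.2673, 0.1277]
tool_rot: [-1.565, 0.162, -0.163]
ft_force: [0.2, -0.4, -1.4]
grip_width: 0.202
```

```bash

python3 - <<'E'
from v import *
snap('wrist','w29');snap('top','t29');plan([0.62,-0.2675,.01],78)
bright('w29',1.6); bright('t29',1.8,(330,140,130,130),5)
E
```

```text
tool-frame shift [  0.5 117.6  -0.2] heading z 78.0 pos [ 0.6195 -0.2672  0.1276] t 33.05 F [ 0.35  0.4  -1.67] T [ 0.01  -0.126  0.035] g 0.2
yaw cmd 0.0
```

View pics/w29b.png

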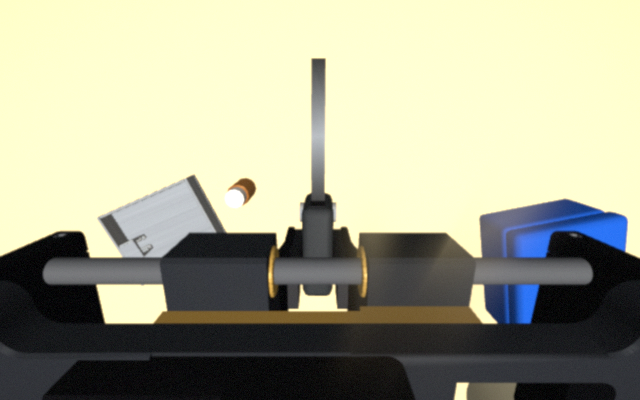

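View pics/t29b.png

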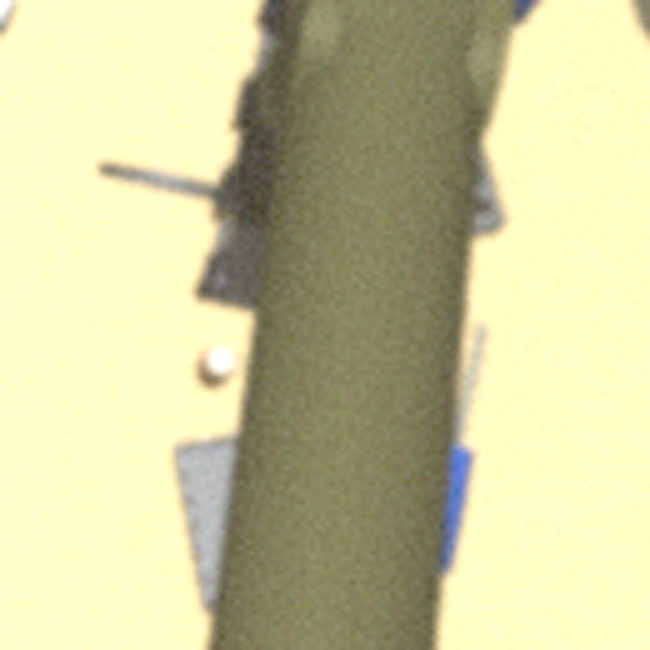

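drive_tool:
  increments: "0 15 0 0 255;0 35 0 0 255;0 35 0 0 255;0 20 0 0 255;0 9 0 0 255;0 3 0 0 255;0 1 0 0 255;0 1 0 0 255;0 0.5 0 0 255;0 0 0 0 255;0 0 0 0 255"

```text
time: 34.42
position: [0.6196, -0.2669, 0.0077]
tool_rot: [-1.565, 0.164, -0.164]
ft_force: [-0.5, 0.0, -1.1]
grip_width: 0.198
```

drive_tool:
  increments: "0 1 0 0 255;0 0.7 0 0 255;0 0 0 0 255"

```text
time: 34.8
position: [0.6194, -0.2669, 0.0057]
tool_rot: [-1.565, 0.164, -0.164]
ft_force: [-0.2, -0.4, -1.0]
grip_width: 0.201
```

drive_tool:
  increments: "0 0.7 0 0 255;0 0 0 0 255"

```text
time: 35.05
position: [0.6195, -0.2668, 0.0051]
tool_rot: [-1.565, 0.164, -0.164]
ft_force: [-0.0, 0.3, -1.1]
grip_width: 0.198
```

drive_tool:
  increments: "0 0.6 0 0 255;0 0 0 0 255"

```text
time: 35.3
position: [0.6195, -0.2669, 0.0045]
tool_rot: [-1.565, 0.164, -0.164]
ft_force: [0.8, 0.8, -1.5]
grip_width: 0.201
```

drive_tool:
  increments: "0 0.5 0 0 255;0 0 0 0 255"

```text
time: 35.55
position: [0.6196, -0.2669, 0.0042]
tool_rot: [-1.565, 0.164, -0.164]
ft_force: [0.2, 0.4, 0.1]
grip_width: 0.201
```

drive_tool:
  increments: "0 0.4 0 0 255;0 0 0 0 255"

```text
time: 35.8
position: [0.6196, -0.2669, 0.0041]
tool_rot: [-1.565, 0.164, -0.164]
ft_force: [-1.6, 0.1, 3.1]
grip_width: 0.196
```

drive_tool:
  increments: "0 0 0 0 190;0 0 0 0 190;0 0 0 0 150;0 0 0 0 130;0 0 0 0 130"
  squeeze: 5

```text
time: 36.42
position: [0.6195, -0.2669, 0.0036]
tool_rot: [-1.565, 0.164, -0.164]
ft_force: [0.0, 0.5, 0.1]
grip_width: 0.462
```

drive_tool:
  increments: "0 -5 0 0 130;0 -15 0 0 130;0 -30 0 0 130;0 -40 0 0 130;0 -40 0 0 130;0 -20 0 0 130;0 0 -20 0 130;0 0 -45 0 130;0 0 -45 0 130;0 0 -45 0 130;0 0 -30 0 130;0 0 0 0 130"

```text
time: 37.92
position: [0.5769, -0.4532, 0.1502]
tool_rot: [-1.565, 0.174, -0.166]
ft_force: [-0.6, -0.7, -0.3]
grip_width: 0.493
```

```bash

python3 - <<'E'
from v import *
snap('wrist','w30');snap('top','t30');snap('side','s30');plan([0.62,-0.2675,.01],78)
bright('w30',1.6); bright('t30',1.8,(330,150,130,120),5);bright('s30',1.8,(290,130,160,110),5)
E
```

```text
tool-frame shift [  1.5 142.5 183.1] heading z 78.08 pos [ 0.5809 -0.4466  0.1522] t 38.08 F [ 0.86  1.22 -0.78] T [ 0.012 -0.1    0.074] g 0.493
yaw cmd 0.08
```

View pics/w30b.png

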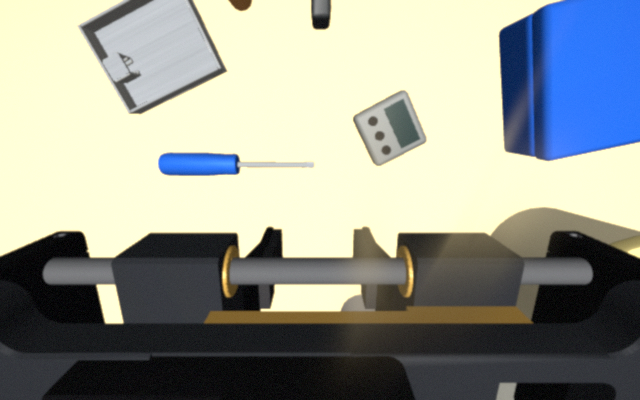

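View pics/s30b.png

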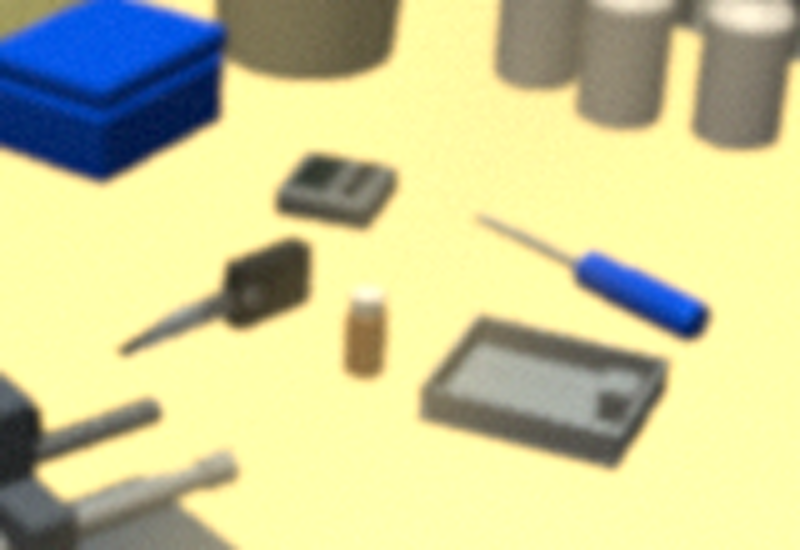

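View pics/t30b.png

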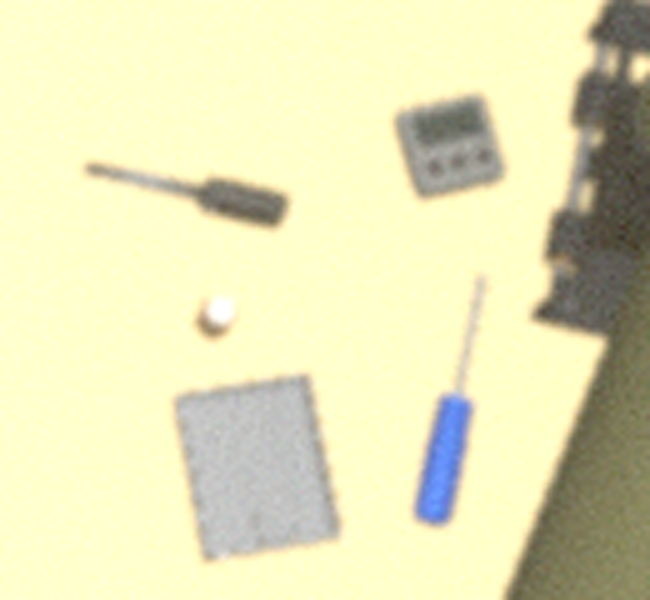

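drive_tool:
  increments: "0 -10 0 0 130;0 0 0 0 130;0 0 0 0 130;0 0 0 0 130"

```text
time: 38.58
position: [0.5811, -0.4476, 0.1636]
tool_rot: [-1.565, 0.164, -0.164]
ft_force: [-0.4, -0.4, -0.9]
grip_width: 0.495
```

```bash

python3 - <<'E'
from v import *
plan([0.62,-0.2675,.01],78); print(workorder.close_job())
E
```

```text
tool-frame shift [  0.7 153.6 184.3] heading z 78.04 pos [ 0.5811 -0.4476  0.1636] t 38.58 F [-0.39 -0.42 -0.88] T [-0.013 -0.089  0.029] g 0.495
yaw cmd 0.04
the job is handed in; nothing more can be done
None
```

The clip is off the rod and in the steel dish, and the wedge tool is back on the bench where it started. I handed the job in at 38.6 s; the interface gave no verdict.

- **Taking the clip off:** I gripped the wedge by its handle and felt for the rod top with about 2.5 N. Then I slid the blade under the clip. Forces read between calls stayed at about 5 N, and the nose ended about 48 mm past the groove. The clip came free when I raised the blade 2 mm, and it lifted away on the flat part of the blade.
- **Not tipped as asked:** the moves only turn the tool about the vertical, so I could not tip the blade 35–60° down, or carry it nose up. I carried it level. With the clip's legs just inside the near wall of the dish, I drew the blade back, and the clip came off over the nose onto the dish floor. It fell only a few millimetres. The gripper never touched the clip.
- **Last checks:** in the final pictures the clip stands in the dish against the near wall, and the wedge stands on the bench clear of the dish. The dish corners, driver, vial and timer are at the same pixels as at the start in the top view. The gripper was empty and clear of everything.
- **Less certain:** while feeling for the rod, the blade tilted slightly nose-up in the grip, by about 1°. A force reading and a torque reading taken then did not agree, which had no visible effect.

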